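# Fire the falling-weight tester with its release hook

### The job

The falling-weight tester is loaded, its weight held up by the release bolt behind the clear guard. Take the hooked rod by its handle, reach up under the guard with it, catch the bolt's bow handle and pull the bolt out to its stop so that the weight drops onto the coupon; the robot itself must not touch the tester or its guard. Then lower the rod to the bench and lay it down flat, clear of the tester, leaving the bolt out and everything else on the bench where it stands.

Things in the scene. Friction and masses are not known exactly. Their poses are not given: they have to be found in the camera images.
- tester: Falling-weight tester, fixed, 385 x 260 x 470 mm. Origin on the bench under the weight guide's centre; x away from the operator (the guard's front looks to -x), z up. Base plate 15 mm thick, x -200 to 80, y +-130. Four 10 mm guide rods at x, y +-19 on a round anvil (radius 42) that bears a white coupon (top at z 60). Rear posts 20 mm square at x 50, y +-110. Under the guard all else is free.
- guard_edge (a point): Middle of the lower edge of the clear guard's front pane: tester x -302, y 0, z 215 mm. Front pane 5 mm thick, y -130 to 130 mm; side panes at y +-127 run from it back to x -52; all have this lower edge height and reach up to a clear roof at z 466. The guard is open at the back and below, down to the base plate.
- release (a joint): Draw of the release bolt out of the tester towards the operator (tester -x), m: 0 fully in, 0.045 fully out at its stop; starts at 0 to 0.006. It needs about 3 N, up to about 10 N with the weight on it, and stays where left. The weight falls at about 0.032 to 0.038. The bolt is a flat steel tongue at z 300 mm through a sleeve at tester x -68 to -28 mm, 66 mm wide, z 282 to 318.
- bow (a point): Middle of the outer bar of the bolt's bow handle; moves with the bolt; axes as the tester's. The bow is a level rectangle of 10 mm round steel bar at z 300 mm: outer bar 60 mm long along y, at tester x -145 with the bolt in (-190 out); side bars at y +-30 run 65 mm inwards (+x) to an inner bar. Clear opening 50 (y) by 55 (x) mm, open above and below.
- hook: Hooked rod, 0.15 kg, loose on the bench. Flat-sided wooden handle 130 long (x), 26 wide (y), 32 mm high (z); origin at the middle of its underside; x along the rod to the hook, z up as it lies. An 8 mm aluminium rod leaves the handle at x 65, z 16 and runs straight to the heel at x 300, where it turns square up (+z) by 32 mm. Lies level on its handle; balances inside the front half of the handle.
- hook_grip (a point): Middle of the hooked rod's handle, 16 mm above the handle's underside.
- hook_heel (a point): Centre line of the rod at its heel, where the end is turned up: 300 mm along the hook's x from the middle of the handle.
- hook_tip (a point): Centre of the round end of the hook's upturned tip: 32 mm from the heel along the hook's z (the tip ends 4 mm beyond).
- weight: Dark steel cylinder 40 mm in diameter and 60 mm high with a small round knob on top (84 mm in all), about 0.55 kg, standing loose between the guide rods on the release bolt. Origin at the centre of its underside: 304 mm above the bench while held, 60 mm when it lies on the coupon.
- burner: Brass burner on a grey gas canister 108 mm in diameter, 192 mm high in all; origin at the centre of its underside. To be left alone.
- vial: Glass vial with white cap, 28 mm in diameter, 75 mm high; origin at the centre of its underside. To be left alone.
- dish: Covered culture dish, 92 mm in diameter, 15 mm high; origin at the centre of its underside. To be left alone.

How it is judged:
By the outcome, as a careful person would: the job done as asked, in the order asked, and still so for the second after the job is handed in, with the robot touching nothing.
It also fails if it takes over 54 s, if anything falls off the work surface, if the arm or the gripper's body presses on something with over 40 N, if the wrist force passes 120 N, or if a joint passes its speed limit or range.

### The arm

A 7-joint arm with a two-finger parallel gripper is mounted at the origin on the work surface. World frame = base frame: x ahead of the robot, y to its left, z up, the work surface at z = 0. Lengths are in mm, angles in rad, forces in N, time in s.
With the tool pointing down it reaches from about 400 to 850 mm from the base axis. Payload 6.9 kg.
Tool frame: the origin (TCP) lies at the very end of the fingers, on their centre line; the grasp point (between the pads) lies 19 mm behind it; z points along the fingers, y is the direction in which the jaws open and shut (so a half turn about z gives the same grasp; the last joint's range is limited). The gripper opens to 85 mm and grips with 20 to 120 N. Pads are 22 mm wide; open, the fingers measure 114 mm over their backs; the gripper's body (76 mm by 85 mm) begins 54 mm behind the grasp point. The pads swing forward as they close: fully open they stand 13 mm farther back than shut.
Start: joints at [-1.214, 0.507, -0.238, 1.5, 0.126, 1.149, -0.155], TCP at [155.131, 605.43, 231.275] pointing down, gripper open.
Joint ranges: [-3.08, 3.08], [-0.24, 2.05], [-1.43, 1.35], [0, 2.5], [-1.52, 4.66], [0.17, 1.96], [-2.89, 2.89]. Speed limits (rad/s): [2.39, 2.39, 3.14, 3.14, 3.14, 3.14, 3.14].

### API

Orientations are given as a unit quaternion [x, y, z, w].
In Python, from cell import state, grab_frame, camera_params, close_job, spot_in, trace gives the robot as it stands.
- The arm moves only by the shell command python3 -m creep 'ROWS' [OPENING] [FORCE]. ROWS is JSON, a list of rows, each an object of numbers: "dx", "dy", "dz": the shift along the tool's x, y, z in m; "ax", "ay", "az": the turn, a rotation vector about the tool's x, y, z in rad. In form: [{"dx": .., "dy": .., "dz": .., "ax": .., "ay": .., "az": ..}, ...]. A call has 1 to 12 rows; each row is the pose to reach, as a shift and turn from the pose measured when the call began, along the tool's axes at that moment; what a row does not reach only later rows make up. A row lasts 1/8 s, in which the tool goes at most 62.5 mm and 10.7 degrees, less where a joint would pass 70% of its speed; a pose out of reach is approached as far as the arm can. A call with a gripper value outside its range is refused whole. OPENING is the opening, from 0 (shut) to 1 (fully open), set as the call begins (- or left out, the last holds). The fingers move at their own pace and stop on an object; FORCE is the grip in N (left out, the last holds). Time passes only in rows, so rows that repeat a pose let the fingers close. It gives the time, the measured TCP pose, the force and the opening at its end, in the units of the state.
- state(): the state, without advancing time (a new reading comes with each control period).
- grab_frame(name): name is "side" or "top"; returns the picture (480x640x3 uint8, red, green, blue); there is no depth.
- camera_params(name): a dict with "fx", "fy", "cx", "cy" (pixels), "position" and "rotation" of the camera in the world. Camera axes: x right, y up, looking along -z (the intrinsics and any distortion apply to the point x, -y, -z); pixel columns grow to the right and rows downward; lengths in mm; the calibration is good to about 2 mm. A picture is of the moment at which its call begins. camera_params takes no time and is no camera call.
- close_job(): hands the job in, once; it reports no verdict.
Trained networks look in the newest picture that a camera, given by its name, has taken for a name from the list of things; names that differ only in an ending like _2 or _b are one class to them, and where a whole thing is asked for, a point or a joint stands for the part that bears it (a point fixed in the world has none). Each returns a list of dicts, best first, with "conf" (0 to 1); they miss things now and then, are a little off and sometimes report something else, mostly with a low value. They report only what shows in the picture. A call takes as long as a camera call.
- spot_in(camera, target): "rect" ([left, top, right, bottom] in pixels, round what is visible of it).
- trace(camera, target): "region" (480x640 bool, what is visible of it) and "rect" ([left, top, right, bottom] in pixels, round what is visible of it).
The state is a dict: "time": time; "qpos": joint angles; "qvel": joint speeds; "effort": joint torques, N m; "tool_pos": TCP position; "eef_rot": TCP orientation; "ft_force": force on the tool from outside, world axes, zero at the start; "torque": the same for the moment, N m; "grip_width": finger opening in mm.
Only numpy, scipy, OpenCV 4.12 (cv2) and the standard library are available. Lean on these libraries where they do the work, as an engineer would, in place of code of your own. Each camera call takes 0.05 s, during which the arm holds its last target.

## Working session

There is one attempt and no reset: what is moved stays moved. The work goes in short steps, Python scripts to look and compute and a shell command to move; the robot and the scene stay as the last step left them, time stands still between calls to the robot, and variables do not carry over. Pictures are saved under pics/ and viewed, and the job is handed in when it is done.

```bash
ls; mkdir -p pics
python3 - <<'E'
from cell import *
import cv2
s=state(); print(s)
for n in("side","top"):
    f=grab_frame(n); cv2.imwrite(f"pics/{n}0.png",f[:,:,::-1]); print(n,camera_params(n))
    for t in["tester","hook","bow","weight","burner","vial","dish","hook_grip","hook_heel","hook_tip","guard_edge"]:
        try: print(n,t,[(r["rect"],round(r["conf"],2)) for r in spot_in(n,t)[:2]])
        except Exception as e: print(t,e)
print(state()["time"])
E
```

```text
pics
{'time': 0.0, 'qpos': array([-1.21449926,  0.50832862, -0.23751246,  1.50117271,  0.12569412,
        1.14886976, -0.15478769]), 'qvel': array([-3.55570019e-04,  2.03901613e-05, -1.90165919e-04, -2.76307983e-03,
        2.86197623e-03, -1.64044155e-03,  1.53457093e-03]), 'effort': array([ 9.05411980e-04, -6.20596933e+01, -2.18630478e+00, -2.49661481e+01,
        1.27612171e-02,  1.18507686e-02, -5.07418065e-06]), 'tool_pos': array([155.06211227, 604.92929038, 230.42119624]), 'eef_rot': array([ 1.25059680e-01,  9.92148817e-01, -8.90160474e-04, -9.46995460e-05]), 'ft_force': array([-0.01522168,  1.14642056,  0.20963992]), 'torque': array([-0.06876662, -0.00345641,  0.01251163]), 'grip_width': 85.30409138411447}
side {'fx': 482.2779947469205, 'fy': 482.2779947469205, 'cx': 317.4650466100188, 'cy': 234.80683411609527, 'position': array([ 9.95168528e+02, -3.48280426e-01,  1.43851994e+03]), 'rotation': array([0.10168593, 0.12721303, 0.75253459, 0.63809756])}
side tester [([353.9, 144.0, 536.4, 317.4], 0.79)]
side hook [([228.3, 197.5, 340.7, 222.6], 0.69)]
side bow []
side weight []
s
[... 394 characters left out ...]
, 'fy': 434.27263908500254, 'cx': 320.41824220421483, 'cy': 236.77836462042063, 'position': array([ 448.75317089,  -86.7218083 , 1227.92170249]), 'rotation': array([ 0.0489714 , -0.04966564, -0.69614293,  0.71450692])}
top tester [([49.2, 155.7, 278.4, 308.3], 0.61)]
top hook [([299.8, 289.4, 438.1, 306.5], 0.88)]
top bow []
top weight []
top burner [([251.3, 155.5, 289.0, 199.2], 0.92)]
top vial [([481.9, 309.0, 499.7, 319.7], 0.58)]
top dish [([304.5, 163.8, 338.8, 198.2], 0.7)]
top hook_grip [([302.8, 285.3, 435.9, 303.1], 0.95)]
top hook_heel [([300.9, 287.5, 434.8, 305.9], 0.84)]
top hook_tip [([300.5, 286.8, 435.1, 305.4], 0.64)]
top guard_edge [([49.0, 154.2, 274.4, 305.0], 0.83)]
1.2
```

View pics/side0.png

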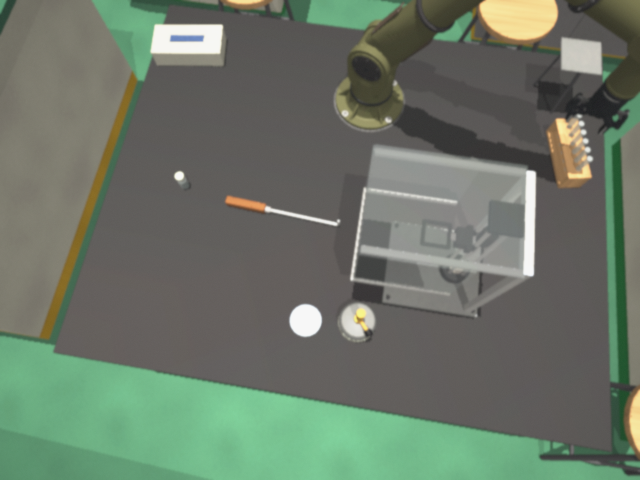

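View pics/top0.png

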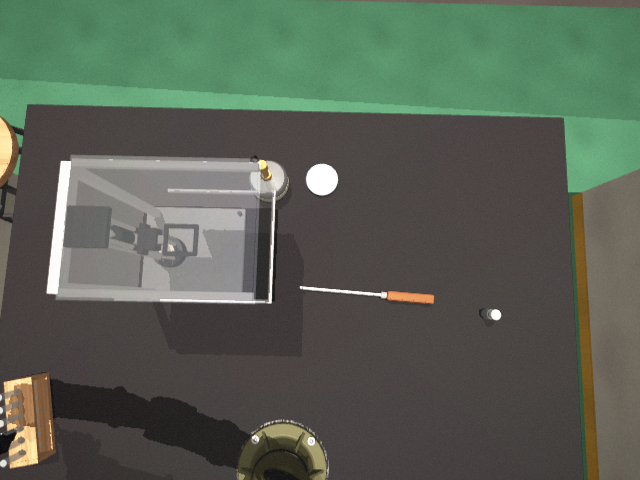

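The side view shows the hook from about (228,202) to (338,222), pointing at the tester's open front. In the top view its handle runs (387–434, 297) and its heel is at about (302,288). The bow is visible in the top view at (163–198, 225–256). Next I'll zoom in for exact pixels.

```bash
cat > h.py <<'E'
import numpy as np
from scipy.spatial.transform import Rotation as R
from cell import *
def cam(n):
    c=camera_params(n); return c,R.from_quat(c["rotation"]).as_matrix()
def proj(n,P):
    c,M=cam(n); p=(np.atleast_2d(P)-c["position"])@M
    return np.c_[c["cx"]+c["fx"]*p[:,0]/-p[:,2], c["cy"]+c["fy"]*p[:,1]/p[:,2]]
def plane(n,uv,z):
    c,M=cam(n); u,v=uv
    d=M@np.array([(u-c["cx"])/c["fx"],-(v-c["cy"])/c["fy"],-1.]); o=c["position"]
    return o+d*(z-o[2])/d[2]
E
python3 - <<'E'
from h import *; import cv2
for n,(x0,y0,x1,y1) in {"top":(40,145,310,315),"side":(330,130,550,330)}.items():
    f=cv2.imread(f"pics/{n}0.png")[y0:y1,x0:x1]; k=800/(x1-x0); k=min(k,600/(y1-y0))
    g=cv2.resize(f,None,fx=k,fy=k,interpolation=cv2.INTER_CUBIC)
    for t in range((x0//20+1)*20,x1,20): cv2.putText(g,str(t),(int((t-x0)*k),10),0,.35,(0,255,255),1); cv2.line(g,(int((t-x0)*k),12),(int((t-x0)*k),18),(0,255,255),1)
    for t in range((y0//20+1)*20,y1,20): cv2.putText(g,str(t),(0,int((t-y0)*k)),0,.35,(0,255,255),1)
    cv2.imwrite(f"pics/{n}0z.png",g)
n="top"
for uv,z in[((302,288),16),((385,295),16),((434,299),16),((411,297),32)]: print(uv,plane(n,uv,z))
for uv,z in[((338,222),16),((228,202),16),((266,209),16)]: print("side",uv,plane("side",uv,z))
print(plane("top",(275,190),215),plane("top",(271,302),215))
print(proj("top",[[0,0,0]]),proj("side",[[0,0,0]]))
E
```

```text
(302, 288) [474.39100172 -38.37263268  16.        ]
(385, 295) [ 461.10648673 -268.5536129    16.        ]
(434, 299) [ 453.64782119 -404.08151157   16.        ]
(411, 297) [ 457.36739266 -337.14936129   32.        ]
side (338, 222) [469.03248424 -36.36568689  16.        ]
side (228, 202) [ 458.50114485 -393.30967969   16.        ]
side (266, 209) [ 462.48339295 -268.59784731   16.        ]
[701.14395965  25.59854088 215.        ] [436.2763579  24.1237718 215.       ]
[[282.12817585 467.47570266]] [[368.65886633 100.18890687]]
```

View pics/top0z.png

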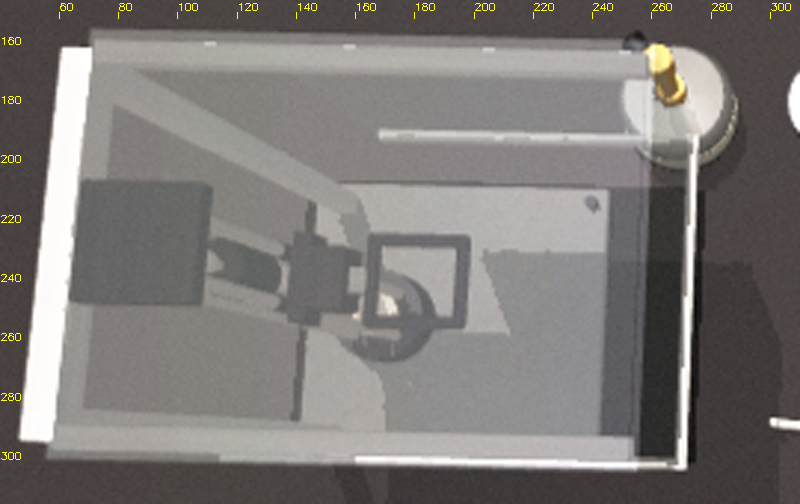

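View pics/side0z.png

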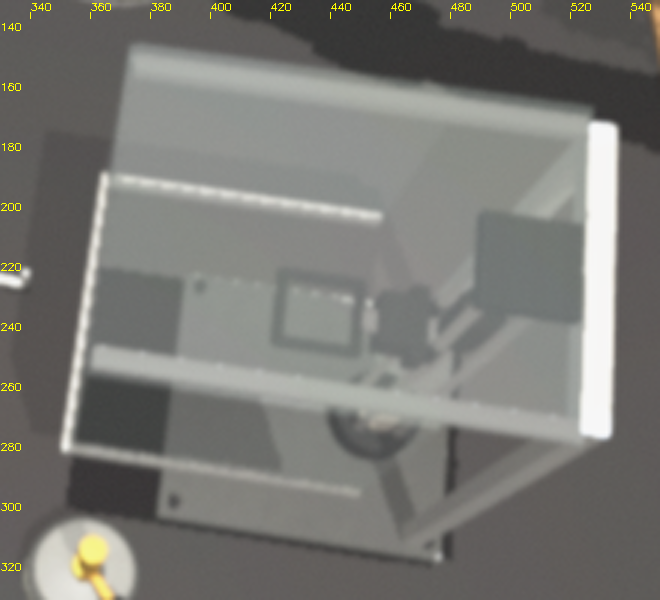

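```bash
cat >> h.py <<'E'
def T(p,th,P):
    P=np.atleast_2d(P).astype(float); c,s=np.cos(th),np.sin(th)
    return np.c_[p[0]+c*P[:,0]-s*P[:,1], p[1]+s*P[:,0]+c*P[:,1],P[:,2]]
E
python3 - <<'E'
from h import *; from scipy.optimize import least_squares
obs=[("top",(-302,-130,215),(275.2,191.2)),("top",(-302,130,215),(270.2,303)),("top",(-200,-130,15),(244.9,208.5)),
("side",(-302,130,215),(365,188.3)),("side",(-302,-130,215),(352,279.3)),("side",(-200,-130,15),(383.3,301.7)),("side",(80,-130,15),(477,316.7))]
bow=[("top",(-145,0,300),(195.9,239.8)),("top",(-80,0,300),(165.2,239.8)),("side",(-145,0,300),(423.3,233)),("side",(-80,0,300),(450,234))]
def f(q):
    r=[proj(n,T(q[:2],q[2],[P]))[0]-u for n,P,u in obs]
    r+=[proj(n,T(q[:2],q[2],[np.array(P)-[q[3],0,0]]))[0]-u for n,P,u in bow]
    return np.concatenate(r)
s=least_squares(f,[570,320,1.57,3],loss="soft_l1"); print(s.x,np.degrees(s.x[2])); print(f(s.x).reshape(-1,2).round(1))
q=s.x
print("bow",T(q[:2],q[2],[(-145-q[3],0,300)]),"edge",T(q[:2],q[2],[(-302,0,215),(-302,130,215),(-302,-130,215)]))
for t in["top","side"]:
  for w in["hook"]:
    grab_frame(t); r=trace(t,w)[0]; np.save(f"hook_{t}.npy",r["region"]); print(t,r["rect"],r["conf"],r["region"].sum())
for t,z in[("burner",192),("dish",15),("vial",75)]:
    r=spot_in("top",t)
    if r: b=r[0]["rect"]; print(t,plane("top",((b[0]+b[2])/2,(b[1]+b[3])/2),z/2))
E
python3 - <<'E'
import cv2
f=cv2.imread("pics/top0.png")[270:320,290:450]; cv2.imwrite("pics/hz.png",cv2.resize(f,None,fx=5,fy=5,interpolation=cv2.INTER_CUBIC))
f=cv2.imread("pics/side0.png")[190:230,220:345]; cv2.imwrite("pics/hzs.png",cv2.resize(f,None,fx=6,fy=6,interpolation=cv2.INTER_CUBIC))
E
```

```text
[564.17161396 329.8704671    1.57457389   1.25278506] 90.21643836927308
[[-1.5  1.2]
 [-0.6 -0.6]
 [ 0.3 -0. ]
 [-0.1  1. ]
 [-0.2  0.7]
 [-1.4 -0.8]
 [-0.3 -0.7]
 [-0.8  0.4]
 [-0.3 -0.3]
 [-0.3 -1.5]
 [-0.9  1.4]]
bow [[564.72409164 183.61872554 300.        ]] edge [[565.31243502  27.87262186 215.        ]
 [435.31336257  27.38153995 215.        ]
 [695.31150748  28.36370377 215.        ]]
top [298.3, 286.8, 436.0, 306.0] 0.75 761
side [228.4, 195.6, 340.5, 226.8] 0.82 545
burner [763.14198721  53.51752282  96.        ]
dish [786.17340394 -89.74212206   7.5       ]
vial [ 415.73037434 -555.52259371   37.5       ]
```

View pics/hz.png

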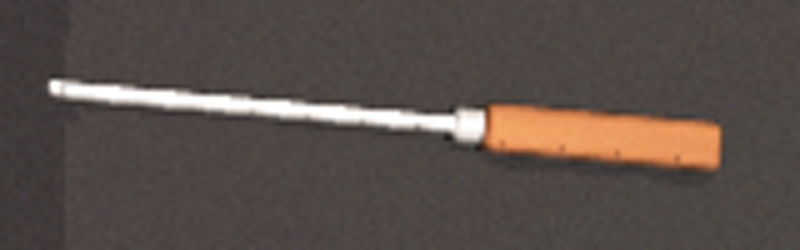

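View pics/hzs.png

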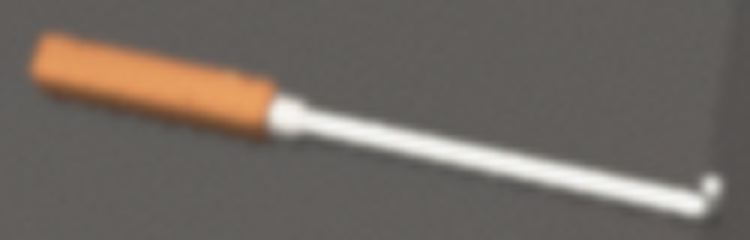

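Run:
```python
from h import *; from scipy.optimize import least_squares
obs=[("top",(65,13,32),(387.4,300)),("top",(65,-13,32),(387.4,290.8)),("top",(-65,-13,32),(434,294.4)),("top",(-65,13,32),(433.8,303.6)),
("top",(270,0,16),(310,288.4)),("top",(300,0,48),(301,287.6)),("side",(300,0,16),(336.7,224.0)),("side",(300,0,48),(338.7,220.7)),("side",(-65,13,32),(226.7,195.7)),("side",(65,13,32),(265.8,203.3))]
# image up = +x world = hook -y (hook x ~ +y world)
f=lambda q: np.concatenate([proj(n,T(q[:2],q[2],[P]))[0]-u for n,P,u in obs])
s=least_squares(f,[457,-337,1.52],loss="soft_l1"); q=s.x; print(q,np.degrees(q[2])); print(f(q).reshape(-1,2).round(1))
print(T(q[:2],q[2],[(0,0,16),(300,0,16),(20,0,16)]))
st=state(); print(st["time"],st["tool_pos"]); print(R.from_quat(st["eef_rot"]).as_matrix().round(3))
```

```text
[ 457.60563466 -335.47543957    1.51140073] 86.59688315909835
[[-1.1 -0.4]
 [-0.5 -0.7]
 [ 0.4 -0.2]
 [ 0.1  0.1]
 [ 1.9  0.1]
 [-0.3 -0.3]
 [ 1.1 -0.1]
 [-0.6 -0.4]
 [-0.3 -1. ]
 [ 0.1 -0.3]]
[[ 457.60563466 -335.47543957   16.        ]
 [ 475.41383773  -36.00445951   16.        ]
 [ 458.7928482  -315.51070757   16.        ]]
1.55 [155.08101419 605.41402505 231.25421452]
[[-0.969  0.248 -0.   ]
 [ 0.248  0.969 -0.   ]
 [ 0.    -0.    -1.   ]]
```

```bash
cat >> h.py <<'E'
def toolrot(yaw_y,pitch=0.,hookyaw=None):
    """tool y at yaw_y deg in the level plane; tool z down, then pitched by pitch deg about tool y so the hook end (world +y) rises"""
    a=np.radians(yaw_y); y=np.array([np.cos(a),np.sin(a),0]); z=np.array([0,0,-1.]); x=np.cross(y,z)
    M=np.c_[x,y,z]; 
    return M@R.from_euler('y',pitch,degrees=True).as_matrix()
def delta(pos,M):
    s=state(); M0=R.from_quat(s["eef_rot"]).as_matrix()
    return (M0.T@(np.array(pos)-s["tool_pos"])/1000).round(4), R.from_matrix(M0.T@M).as_rotvec().round(4)
E
python3 - <<'E'
from h import *
for p,y in[((155,605,500),75.6),((340,280,500),36),((420,-100,450),-3.4),((458.8,-315.5,150),-3.4)]: print(p,*delta(p,toolrot(y)))
print(toolrot(-3.4))
E
```

```text
(155, 605, 500) [-0.     -0.0004 -0.2687] [-0.0001 -0.      0.0006]
(340, 280, 500) [-0.2599 -0.2694 -0.2687] [-1.000e-04 -0.000e+00  6.917e-01]
(420, -100, 450) [-0.4317 -0.6176 -0.2187] [-1.0000e-04  0.0000e+00  1.3794e+00]
(458.8, -315.5, 150) [-0.5227 -0.8167  0.0813] [-1.0000e-04  0.0000e+00  1.3794e+00]
[[ 0.05930637  0.99823983  0.        ]
 [ 0.99823983 -0.05930637  0.        ]
 [ 0.          0.         -1.        ]]
```

```bash
python3 -m creep '[{"dz":-0.06},{"dz":-0.12},{"dz":-0.18},{"dz":-0.24},{"dz":-0.27},{"dx":-0.037,"dy":-0.038,"dz":-0.27,"az":0.1},{"dx":-0.074,"dy":-0.077,"dz":-0.27,"az":0.2},{"dx":-0.111,"dy":-0.115,"dz":-0.27,"az":0.3},{"dx":-0.148,"dy":-0.154,"dz":-0.27,"az":0.4},{"dx":-0.186,"dy":-0.192,"dz":-0.27,"az":0.5},{"dx":-0.223,"dy":-0.231,"dz":-0.27,"az":0.6},{"dx":-0.26,"dy":-0.27,"dz":-0.27,"az":0.69}]' 1 20
python3 - <<'E'
from h import *; import cv2
cv2.imwrite("pics/s1.png",grab_frame("side")[:,:,::-1]); print(state()["qpos"].round(2))
for p,y in[((340,280,500),36),((420,-100,450),-3.4),((458.8,-315.5,150),-3.4)]: print(p,*delta(p,toolrot(y)))
E
```

```text
[-1.21  0.51 -0.24  1.5   0.13  1.15 -0.15]
(340, 280, 500) [-0.2599 -0.2694 -0.2687] [-0.     -0.      0.6916]
(420, -100, 450) [-0.4317 -0.6176 -0.2187] [-0.      0.      1.3793]
(458.8, -315.5, 150) [-0.5228 -0.8167  0.0813] [-0.      0.      1.3793]validation failed for argument at $[0]...
```

View pics/s1.png

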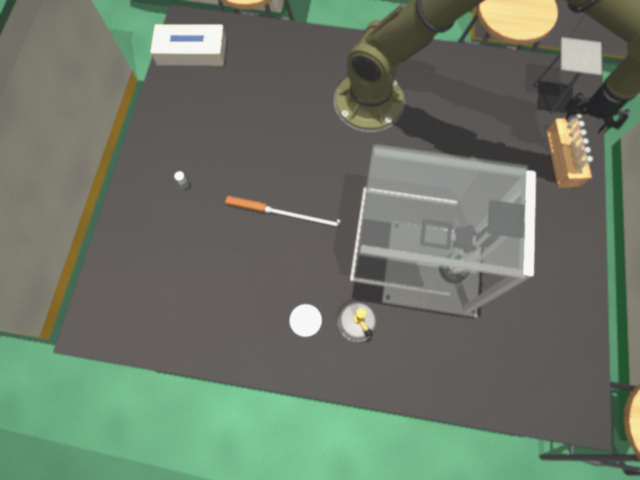

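The picture is unchanged because the call was refused. Every row needs all six keys.

```bash
python3 -m creep '[{"dx":0,"dy":0,"dz":-0.06,"ax":0,"ay":0,"az":0},{"dx":0,"dy":0,"dz":-0.12,"ax":0,"ay":0,"az":0},{"dx":0,"dy":0,"dz":-0.18,"ax":0,"ay":0,"az":0},{"dx":0,"dy":0,"dz":-0.24,"ax":0,"ay":0,"az":0},{"dx":0,"dy":0,"dz":-0.27,"ax":0,"ay":0,"az":0},{"dx":-0.037,"dy":-0.038,"dz":-0.27,"ax":0,"ay":0,"az":0.1},{"dx":-0.074,"dy":-0.077,"dz":-0.27,"ax":0,"ay":0,"az":0.2},{"dx":-0.111,"dy":-0.115,"dz":-0.27,"ax":0,"ay":0,"az":0.3},{"dx":-0.148,"dy":-0.154,"dz":-0.27,"ax":0,"ay":0,"az":0.4},{"dx":-0.186,"dy":-0.192,"dz":-0.27,"ax":0,"ay":0,"az":0.5},{"dx":-0.223,"dy":-0.231,"dz":-0.27,"ax":0,"ay":0,"az":0.6},{"dx":-0.26,"dy":-0.27,"dz":-0.27,"ax":0,"ay":0,"az":0.69}]' 1 20
python3 - <<'E'
from h import *; import cv2
cv2.imwrite("pics/s2.png",grab_frame("side")[:,:,::-1]); print(state()["qpos"].round(2))
for p,y in[((340,280,500),36),((420,-100,450),-3.4),((458.8,-315.5,150),-3.4)]: print(p,*delta(p,toolrot(y)))
E
```

```text
time: 3.1
tool_pos: [340.5, 277.6, 501.5]
eef_rot: [0.455, 0.891, 0.0, 0.0]
ft_force: [0.7, 1.1, 0.3]
grip_width: 85.1
[-0.76  0.1   0.04  1.36  0.    1.68 -0.11]
(340, 280, 500) [0.0101 0.0017 0.0021] [ 0.0015  0.004  -0.0156]
(420, -100, 450) [-0.3465 -0.1515  0.0533] [0.0029 0.0034 0.6721]
(458.8, -315.5, 150) [-0.5439 -0.2441  0.354 ] [0.0029 0.0034 0.6721]
```

View pics/s2.png

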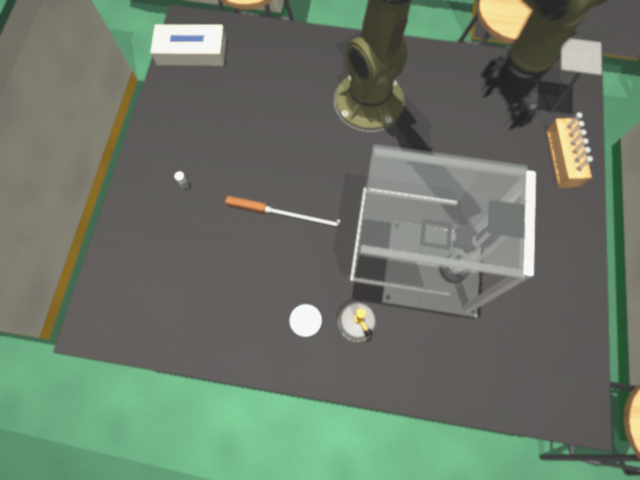

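The arm is high and clear of the tester, with the gripper at about (510,95).

```bash
python3 -m creep '[{"dx":-0.05,"dy":-0.022,"dz":0,"ax":0,"ay":0,"az":0.1},{"dx":-0.1,"dy":-0.044,"dz":0,"ax":0,"ay":0,"az":0.2},{"dx":-0.15,"dy":-0.066,"dz":0.01,"ax":0,"ay":0,"az":0.3},{"dx":-0.2,"dy":-0.088,"dz":0.02,"ax":0,"ay":0,"az":0.4},{"dx":-0.25,"dy":-0.11,"dz":0.03,"ax":0,"ay":0,"az":0.5},{"dx":-0.3,"dy":-0.13,"dz":0.04,"ax":0,"ay":0,"az":0.6},{"dx":-0.345,"dy":-0.151,"dz":0.053,"ax":0.003,"ay":0.003,"az":0.672},{"dx":-0.378,"dy":-0.167,"dz":0.1,"ax":0.003,"ay":0.003,"az":0.672},{"dx":-0.411,"dy":-0.183,"dz":0.15,"ax":0.003,"ay":0.003,"az":0.672},{"dx":-0.444,"dy":-0.198,"dz":0.2,"ax":0.003,"ay":0.003,"az":0.672},{"dx":-0.477,"dy":-0.213,"dz":0.25,"ax":0.003,"ay":0.003,"az":0.672},{"dx":-0.51,"dy":-0.228,"dz":0.3,"ax":0.003,"ay":0.003,"az":0.672}]'
python3 - <<'E'
from h import *
print(state()["qpos"].round(2))
for p,y in[((458.8,-315.5,60),-3.4),((458.8,-315.5,3),-3.4)]: print(p,*delta(p,toolrot(y)))
E
```

```text
time: 4.65
tool_pos: [452.9, -279.1, 202.5]
eef_rot: [0.727, 0.686, 0.0, 0.0]
ft_force: [1.2, -0.3, -0.1]
grip_width: 85.5
[ 0.14  0.43  0.54  1.8  -0.26  0.98  0.73]
(458.8, -315.5, 60) [-0.0359  0.0079  0.1425] [0.0008 0.0005 0.0013]
(458.8, -315.5, 3) [-0.0359  0.0078  0.1995] [0.0008 0.0005 0.0013]
```

```bash
python3 -m creep '[{"dx":-0.018,"dy":0.004,"dz":0.05,"ax":0,"ay":0,"az":0},{"dx":-0.036,"dy":0.008,"dz":0.1,"ax":0,"ay":0,"az":0},{"dx":-0.036,"dy":0.008,"dz":0.135,"ax":0,"ay":0,"az":0},{"dx":-0.036,"dy":0.008,"dz":0.135,"ax":0,"ay":0,"az":0}]'
python3 - <<'E'
from h import *; import cv2
for n,(x0,y0,x1,y1) in {"top":(280,200,480,350),"side":(200,120,400,270)}.items():
    cv2.imwrite(f"pics/{n}3.png",cv2.resize(grab_frame(n)[y0:y1,x0:x1,::-1],None,fx=4,fy=4))
for p,y in[((458.8,-315.5,3),-3.4)]: print(p,*delta(p,toolrot(y)))
E
```

```text
time: 5.15
tool_pos: [457.7, -314.4, 65.2]
eef_rot: [0.727, 0.686, -0.0, -0.002]
ft_force: [-1.0, 0.3, 1.0]
grip_width: 85.6
(458.8, -315.5, 3) [ 0.0002 -0.0007  0.0654] [0.0014 0.0007 0.0016]
```

View pics/top3.png

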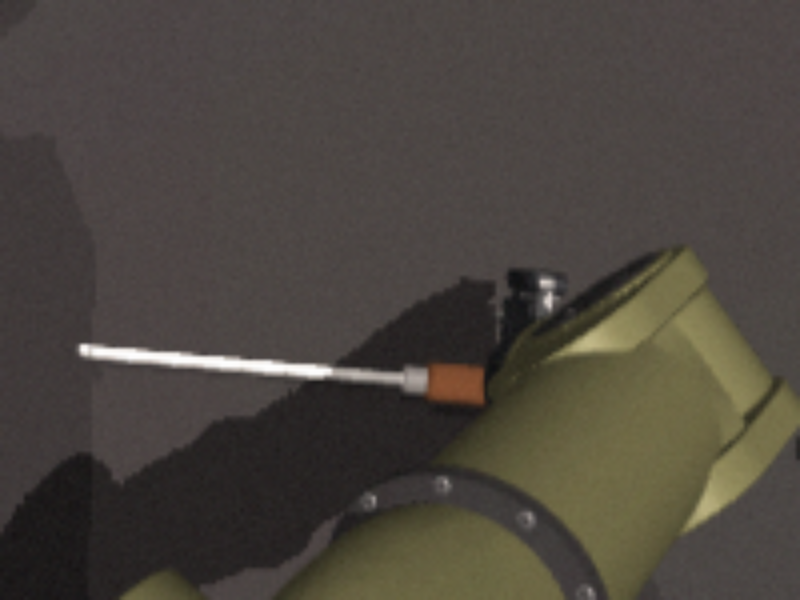

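View pics/side3.png

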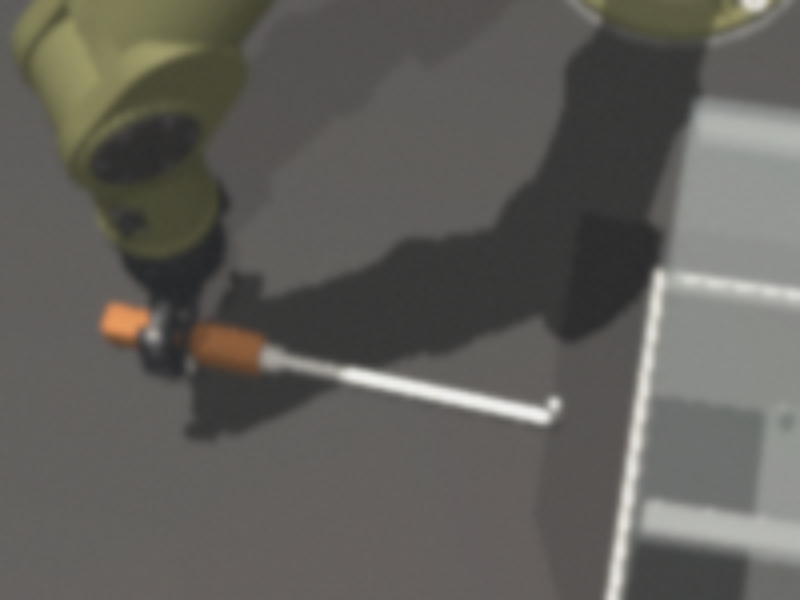

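The fingers straddle the handle: in the side crop they sit at about (165,335) with the handle between them. Now I'll descend and grip.

```bash
python3 -m creep '[{"dx":0,"dy":-0.0005,"dz":0.03,"ax":0,"ay":0,"az":0},{"dx":0,"dy":-0.0005,"dz":0.05,"ax":0,"ay":0,"az":0},{"dx":0,"dy":-0.0005,"dz":0.06,"ax":0,"ay":0,"az":0},{"dx":0,"dy":-0.0005,"dz":0.061,"ax":0,"ay":0,"az":0},{"dx":0,"dy":-0.0005,"dz":0.061,"ax":0,"ay":0,"az":0}]' && python3 -m creep '[{"dx":0,"dy":0,"dz":0,"ax":0,"ay":0,"az":0},{"dx":0,"dy":0,"dz":0,"ax":0,"ay":0,"az":0},{"dx":0,"dy":0,"dz":0,"ax":0,"ay":0,"az":0},{"dx":0,"dy":0,"dz":0,"ax":0,"ay":0,"az":0},{"dx":0,"dy":0,"dz":0,"ax":0,"ay":0,"az":0},{"dx":0,"dy":0,"dz":0,"ax":0,"ay":0,"az":0}]' 0 110
```

```text
time: 5.88
tool_pos: [459.6, -316.1, 8.4]
eef_rot: [0.727, 0.686, 0.0, 0.002]
ft_force: [-0.0, 0.2, -0.2]
grip_width: 85.2
time: 6.62
tool_pos: [459.7, -316.2, 9.0]
eef_rot: [0.727, 0.686, 0.001, 0.002]
ft_force: [0.2, 1.4, 6.4]
grip_width: 23.9
```

```bash
python3 -m creep '[{"dx":0,"dy":0,"dz":-0.04,"ax":0,"ay":0,"az":0},{"dx":0,"dy":0,"dz":-0.08,"ax":0,"ay":0,"az":0},{"dx":0,"dy":0,"dz":-0.12,"ax":0,"ay":0,"az":0},{"dx":0,"dy":0,"dz":-0.15,"ax":0,"ay":0,"az":0},{"dx":0,"dy":0,"dz":-0.15,"ax":0,"ay":0,"az":0}]'
python3 - <<'E'
from h import *; import cv2
s=state(); M=R.from_quat(s["eef_rot"]).as_matrix()
f={}
for n in("top","side"):
    f[n]=grab_frame(n)[:,:,::-1].copy()
    for o in[(280.6,0,-7),(280.6,0,-39),(45.6,0,-7)]:
        P=s["tool_pos"]+M@np.array(o); u=proj(n,P)[0]; print(n,o,P.round(1),u.round(1))
for n,(x0,y0,x1,y1) in {"top":(280,200,480,350),"side":(200,120,400,270)}.items():
    g=cv2.resize(f[n][y0:y1,x0:x1],None,fx=4,fy=4)
    for o in[(280.6,0,-7),(280.6,0,-39),(45.6,0,-7)]:
        u=(proj(n,s["tool_pos"]+M@np.array(o))[0]-[x0,y0]+.5)*4; cv2.circle(g,(int(u[0]),int(u[1])),3,(0,0,255),1)
    cv2.imwrite(f"pics/{n}4.png",g)
print(s["tool_pos"],s["ft_force"],s["grip_width"])
E
```

```text
time: 7.25
tool_pos: [460.0, -316.7, 161.0]
eef_rot: [0.727, 0.686, 0.001, 0.004]
ft_force: [0.3, -0.6, -1.7]
grip_width: 23.9
top (280.6, 0, -7) [476.2 -36.6 167. ] [298.8 285.9]
top (280.6, 0, -39) [476.  -36.4 199. ] [298.2 285.6]
top (45.6, 0, -7) [ 462.6 -271.2  167.8] [395.5 294. ]
side (280.6, 0, -7) [476.2 -36.6 167. ] [339.2 205.9]
side (280.6, 0, -39) [476.  -36.4 199. ] [339.6 201.5]
side (45.6, 0, -7) [ 462.6 -271.2  167.8] [259.3 189.3]
[ 460.02597662 -316.72676043  160.97607926] [ 0.28855017 -0.57520705 -1.69041775] 23.923993544953316
```

View pics/top4.png

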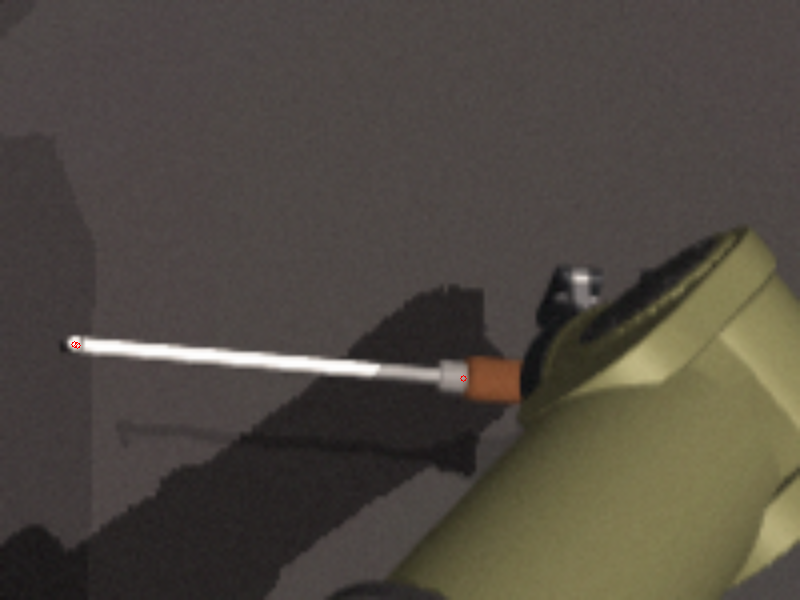

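View pics/side4.png

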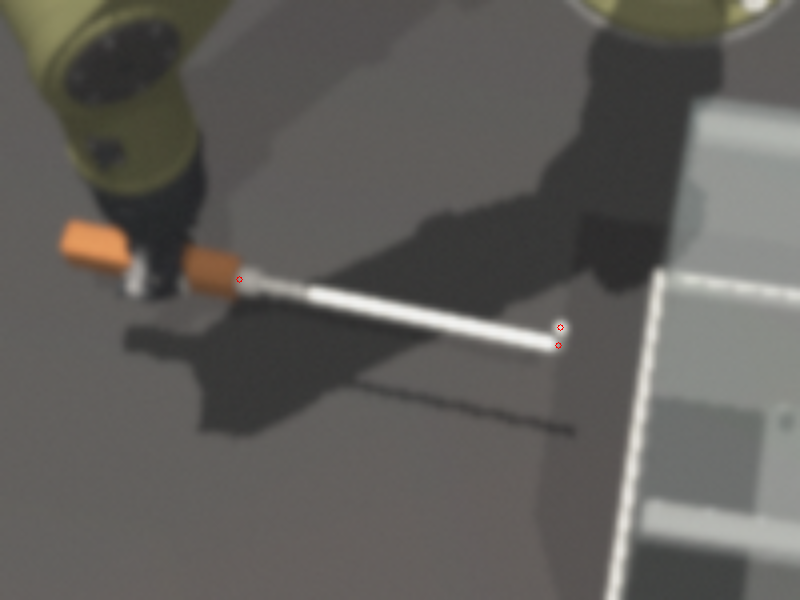

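The predicted heel and tip (red circles) lie on the real ones to within about 2 mm in both views, so the in-hand model holds.

```bash
cat >> h.py <<'E'
O=np.array([280.6,0,-7.])
def heel(H,tilt,yaw=0.):
    M=toolrot(yaw,tilt); p=np.array(H)-M@O; d=delta(p,M); print(H,tilt,"tcp",p.round(0),"d",d[0],"a",d[1]); return p,M
def now():
    s=state(); M=R.from_quat(s["eef_rot"]).as_matrix(); x=M[:,0]
    print("t",s["time"],"heel",(s["tool_pos"]+M@O).round(1),"tilt",round(float(np.degrees(np.arcsin(x[2]))),1),"F",s["ft_force"].round(1),"q",s["qpos"].round(2),"w",round(float(s["grip_width"]),1))
E
python3 - <<'E'
from h import *
now(); heel((564.7,-30,150),15)
E
```

```text
t 7.35 heel [475.1 -35.4 165.1] tilt -0.1 F [-0.3  0.5 -1.4] q [ 0.22  0.52  0.52  1.8  -0.32  0.91  0.82] w 24.0
(564.7, -30, 150) 15 tcp [ 565. -299.   71.] d [0.0224 0.1044 0.088 ] a [ 0.0103  0.2627 -0.0569]
```

```bash
python3 -m creep '[{"dx":0.005,"dy":0.026,"dz":0.022,"ax":0.002,"ay":0.065,"az":-0.014},{"dx":0.01,"dy":0.052,"dz":0.044,"ax":0.005,"ay":0.13,"az":-0.028},{"dx":0.016,"dy":0.078,"dz":0.066,"ax":0.008,"ay":0.2,"az":-0.043},{"dx":0.0224,"dy":0.1044,"dz":0.088,"ax":0.01,"ay":0.263,"az":-0.057},{"dx":0.0224,"dy":0.1044,"dz":0.088,"ax":0.01,"ay":0.263,"az":-0.057},{"dx":0.0224,"dy":0.1044,"dz":0.088,"ax":0.01,"ay":0.263,"az":-0.057}]'
python3 - <<'E'
from h import *
now()
for H,t in[((564.7,60,158),18),((564.7,150,200),25),((564.7,230,248),33)]: heel(H,t)
E
```

```text
time: 8.1
tool_pos: [563.5, -299.2, 69.5]
eef_rot: [0.701, 0.701, 0.092, -0.093]
ft_force: [0.2, -0.7, -2.3]
grip_width: 24.6
t 8.1 heel [563.8 -30.  149. ] tilt 15.0 F [ 0.2 -0.7 -2.3] q [ 0.39  0.78  0.34  1.52 -0.5   1.09  0.94] w 24.6
(564.7, 60, 158) 18 tcp [ 565. -205.   65.] d [0.09   0.0012 0.0292] a [-0.0018  0.0518 -0.0012]
(564.7, 150, 200) 25 tcp [ 565. -101.   75.] d [0.1926 0.0011 0.0459] a [-0.0017  0.1739 -0.0013]
(564.7, 230, 248) 33 tcp [565.  -2.  89.] d [0.2927 0.001  0.0581] a [-0.0017  0.3136 -0.0014]
```

```bash
python3 -m creep '[{"dx":0.03,"dy":0.001,"dz":0.01,"ax":0,"ay":0.017,"az":0},{"dx":0.06,"dy":0.001,"dz":0.02,"ax":-0.001,"ay":0.035,"az":0},{"dx":0.09,"dy":0.001,"dz":0.029,"ax":-0.0018,"ay":0.052,"az":-0.001},{"dx":0.124,"dy":0.001,"dz":0.035,"ax":-0.0018,"ay":0.092,"az":-0.001},{"dx":0.158,"dy":0.001,"dz":0.04,"ax":-0.0018,"ay":0.133,"az":-0.001},{"dx":0.1926,"dy":0.001,"dz":0.046,"ax":-0.0018,"ay":0.174,"az":-0.001},{"dx":0.1926,"dy":0.001,"dz":0.046,"ax":-0.0018,"ay":0.174,"az":-0.001}]'
cat >> h.py <<'E'
def pic(tag):
    import cv2
    s=state(); M=R.from_quat(s["eef_rot"]).as_matrix()
    for n,(x0,y0,x1,y1) in {"top":(120,150,400,360),"side":(280,110,520,290)}.items():
        k=800/(x1-x0); g=cv2.resize(grab_frame(n)[y0:y1,x0:x1,::-1],None,fx=k,fy=k,interpolation=cv2.INTER_CUBIC)
        for o in[O,O-[0,0,32]]:
            u=(proj(n,s["tool_pos"]+M@o)[0]-[x0,y0]+.5)*k; cv2.circle(g,(int(u[0]),int(u[1])),5,(0,0,255),1)
        cv2.imwrite(f"pics/{tag}_{n}.png",g)
E
python3 - <<'E'
from h import *
now(); pic("s3")
for H,t in[((564.7,230,248),33),((564.7,230,290.5),40)]: heel(H,t)
E
```

```text
time: 8.98
tool_pos: [564.5, -97.5, 75.4]
eef_rot: [0.689, 0.691, 0.154, -0.155]
ft_force: [0.5, -0.6, -1.5]
grip_width: 23.6
t 8.975 heel [563.9 153.3 201.3] tilt 25.2 F [ 0.5 -0.6 -1.5] q [ 0.24  0.7   0.23  1.74 -0.65  1.02  0.87] w 23.6
(564.7, 230, 248) 33 tcp [565.  -2.  89.] d [0.0963 0.     0.0292] a [ 0.0003  0.1398 -0.    ]
(564.7, 230, 290.5) 40 tcp [565.  20. 105.] d [0.122  0.     0.0241] a [ 0.0003  0.262  -0.    ]
```

View pics/s3_top.png

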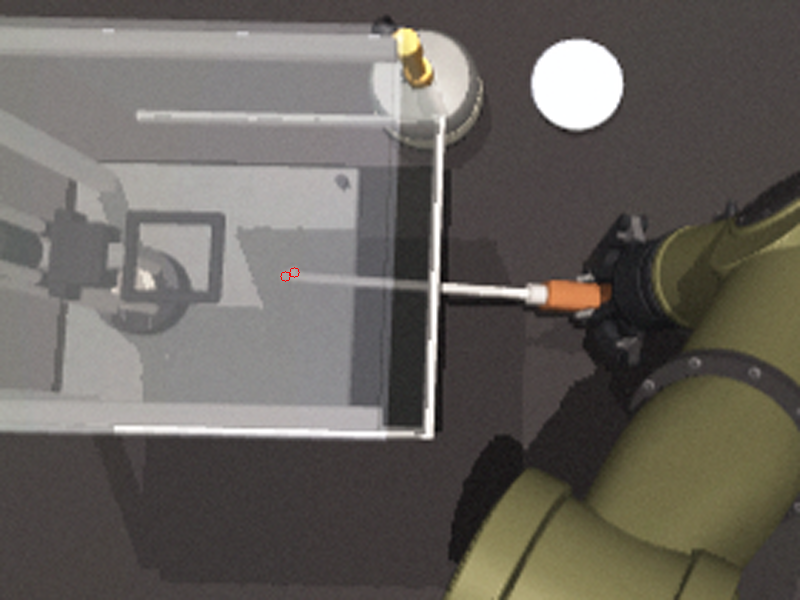

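View pics/s3_side.png

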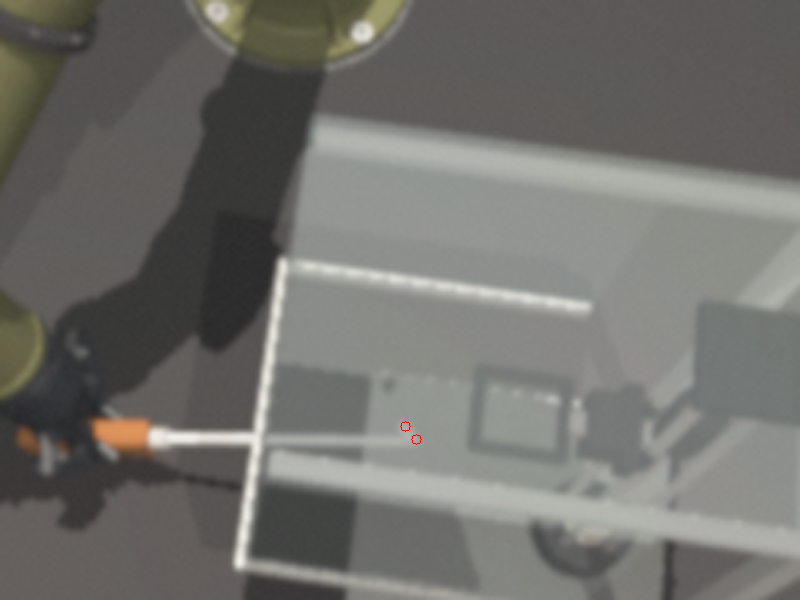

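The heel is under the guard as predicted, with the rod running below the pane edge and the robot clear of the guard. Next I'll advance below the bow.

```bash
python3 -m creep '[{"dx":0.024,"dy":0,"dz":0.0073,"ax":0,"ay":0.035,"az":0},{"dx":0.048,"dy":0,"dz":0.0146,"ax":0,"ay":0.07,"az":0},{"dx":0.072,"dy":0,"dz":0.022,"ax":0,"ay":0.105,"az":0},{"dx":0.096,"dy":0,"dz":0.029,"ax":0,"ay":0.14,"az":0},{"dx":0.096,"dy":0,"dz":0.029,"ax":0,"ay":0.14,"az":0}]'
python3 - <<'E'
from h import *
now(); pic("s4")
for H,t in[((564.7,230,290.5),40)]: heel(H,t)
E
```

```text
time: 9.7
tool_pos: [564.3, 0.5, 89.6]
eef_rot: [0.677, 0.678, 0.201, -0.202]
ft_force: [0.1, -1.3, -2.0]
grip_width: 23.7
t 9.7 heel [563.8 231.6 248.9] tilt 33.1 F [ 0.1 -1.3 -2. ] q [ 0.21  0.69  0.14  1.8  -0.77  1.02  0.86] w 23.7
(564.7, 230, 290.5) 40 tcp [565.  20. 105.] d [ 0.0267 -0.     -0.0012] a [5.000e-04 1.228e-01 1.000e-04]
```

View pics/s4_top.png

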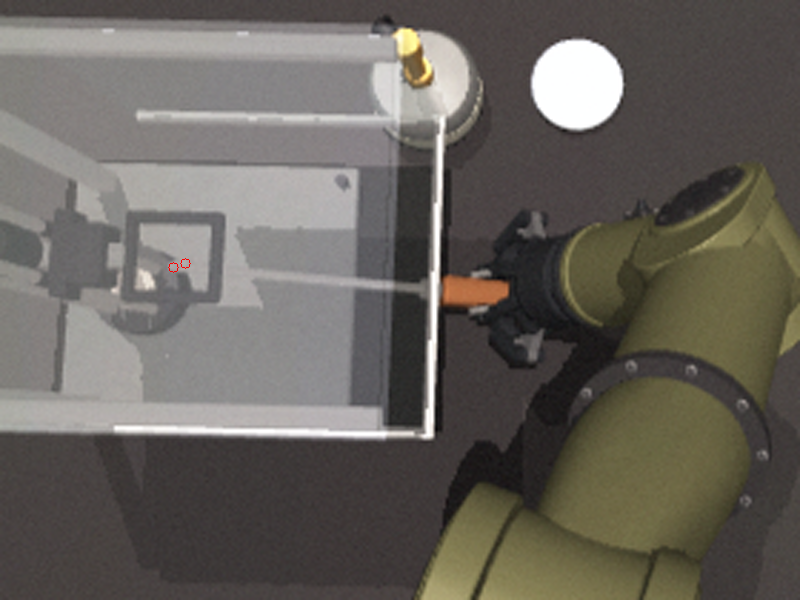

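View pics/s4_side.png

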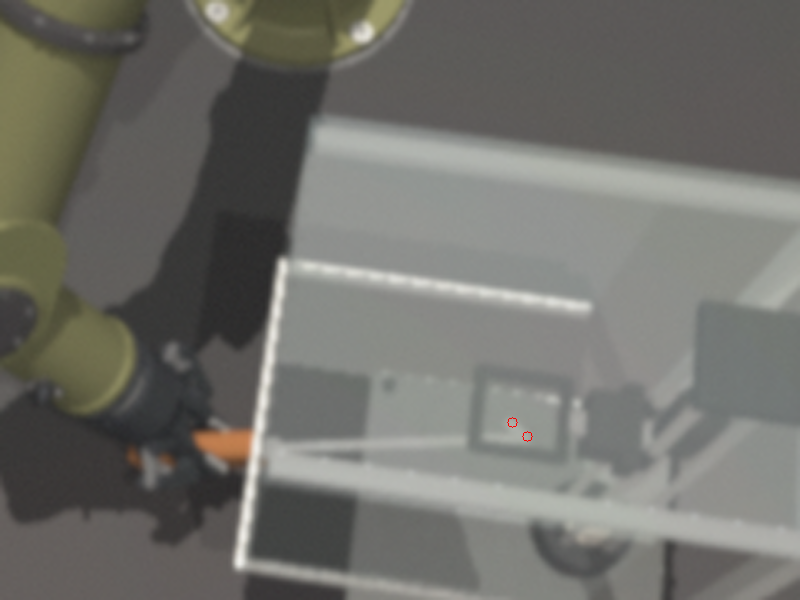

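The tip sits below the bow's opening in both views: top crop (180,265) against an opening of 140–210 × 225–290. Raise it.

```bash
python3 -m creep '[{"dx":0.0067,"dy":0,"dz":0,"ax":0,"ay":0.031,"az":0},{"dx":0.0134,"dy":0,"dz":0,"ax":0,"ay":0.062,"az":0},{"dx":0.02,"dy":0,"dz":-0.001,"ax":0,"ay":0.092,"az":0},{"dx":0.0265,"dy":0,"dz":-0.001,"ax":0,"ay":0.123,"az":0},{"dx":0.0265,"dy":0,"dz":-0.001,"ax":0,"ay":0.123,"az":0}]'
python3 - <<'E'
from h import *
now(); pic("s5")
for y in(230,203,190,157,152): heel((564.7,y,290.5),40)
E
```

```text
time: 10.42
tool_pos: [564.7, 19.2, 104.4]
eef_rot: [0.665, 0.664, 0.242, -0.242]
ft_force: [-0.0, 0.3, -2.2]
grip_width: 24.1
t 10.425 heel [564.9 229.5 290.3] tilt 40.1 F [-0.   0.3 -2.2] q [ 0.26  0.71  0.09  1.8  -0.83  1.1   0.9 ] w 24.1
(564.7, 230, 290.5) 40 tcp [565.  20. 105.] d [ 0.0004 -0.     -0.0001] a [ 0.0005 -0.0001 -0.0001]
(564.7, 203, 290.5) 40 tcp [565.  -7. 105.] d [-0.0202 -0.     -0.0175] a [ 0.0005 -0.0001 -0.0001]
(564.7, 190, 290.5) 40 tcp [565. -20. 105.] d [-0.0302 -0.     -0.0258] a [ 0.0005 -0.0001 -0.0001]
(564.7, 157, 290.5) 40 tcp [565. -53. 105.] d [-0.0555 -0.     -0.0471] a [ 0.0005 -0.0001 -0.0001]
(564.7, 152, 290.5) 40 tcp [565. -58. 105.] d [-0.0593 -0.     -0.0503] a [ 0.0005 -0.0001 -0.0001]
```

View pics/s5_top.png

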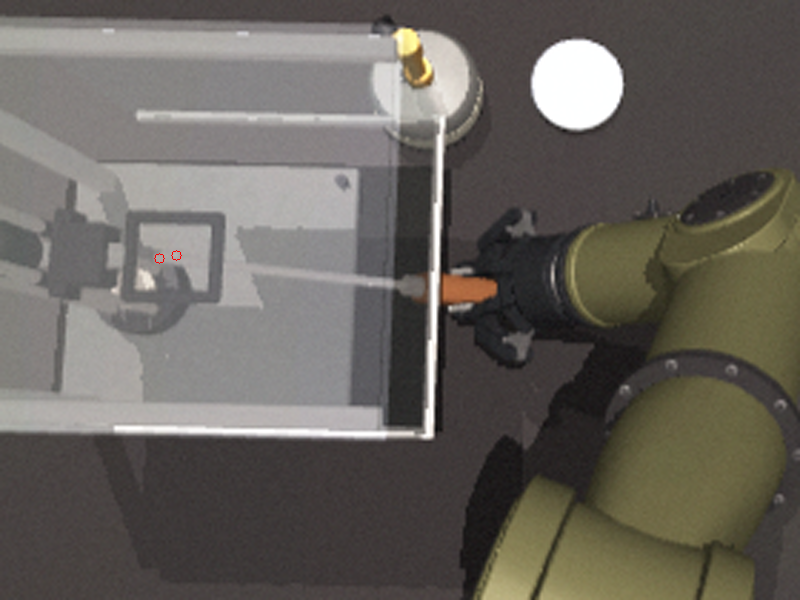

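View pics/s5_side.png

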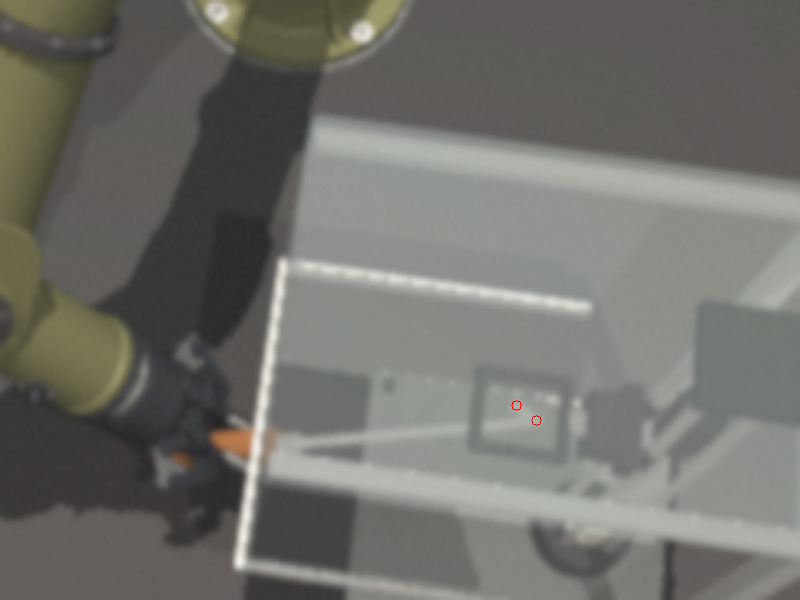

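The tip stands inside the bow's opening with no contact force. Now pull, first part.

```bash
python3 -m creep '[{"dx":-0.0075,"dy":0,"dz":-0.0065,"ax":0,"ay":0,"az":0},{"dx":-0.015,"dy":0,"dz":-0.013,"ax":0,"ay":0,"az":0},{"dx":-0.02,"dy":0,"dz":-0.0175,"ax":0,"ay":0,"az":0},{"dx":-0.025,"dy":0,"dz":-0.0216,"ax":0,"ay":0,"az":0},{"dx":-0.03,"dy":0,"dz":-0.0258,"ax":0,"ay":0,"az":0},{"dx":-0.03,"dy":0,"dz":-0.0258,"ax":0,"ay":0,"az":0}]'
python3 - <<'E'
from h import *
now(); pic("s6")
for y in(190,157,152): heel((564.7,y,290.5),40)
E
```

```text
time: 11.28
tool_pos: [564.8, -19.5, 105.3]
eef_rot: [0.664, 0.664, 0.243, -0.242]
ft_force: [-0.4, 4.0, 1.0]
grip_width: 23.8
t 11.275 heel [564.7 190.6 291.4] tilt 40.1 F [-0.4  4.   1. ] q [ 0.31  0.72  0.11  1.75 -0.79  1.15  0.92] w 23.8
(564.7, 190, 290.5) 40 tcp [565. -20. 105.] d [-0.0011 -0.     -0.0004] a [ 0.0001 -0.0014  0.0005]
(564.7, 157, 290.5) 40 tcp [565. -53. 105.] d [-0.0263 -0.0001 -0.0216] a [ 0.0001 -0.0014  0.0005]
(564.7, 152, 290.5) 40 tcp [565. -58. 105.] d [-0.0302 -0.0001 -0.0248] a [ 0.0001 -0.0014  0.0005]
```

View pics/s6_top.png

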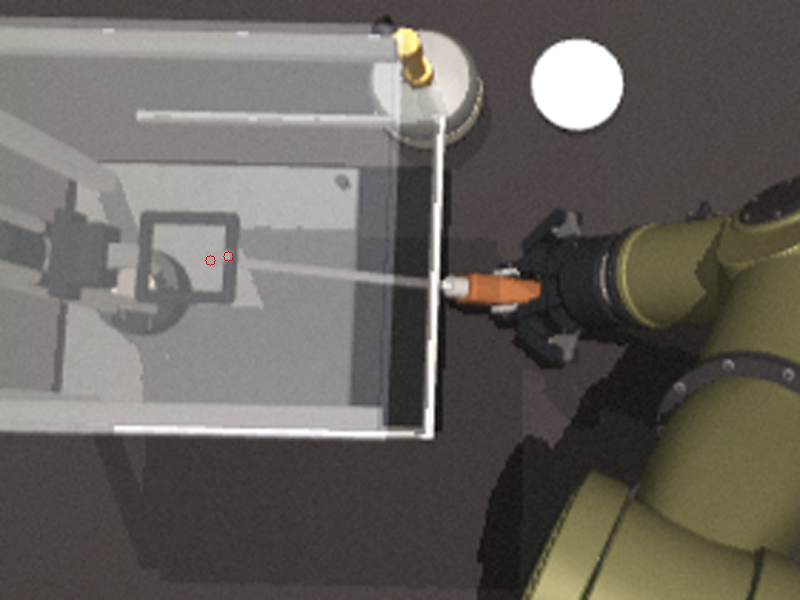

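View pics/s6_side.png

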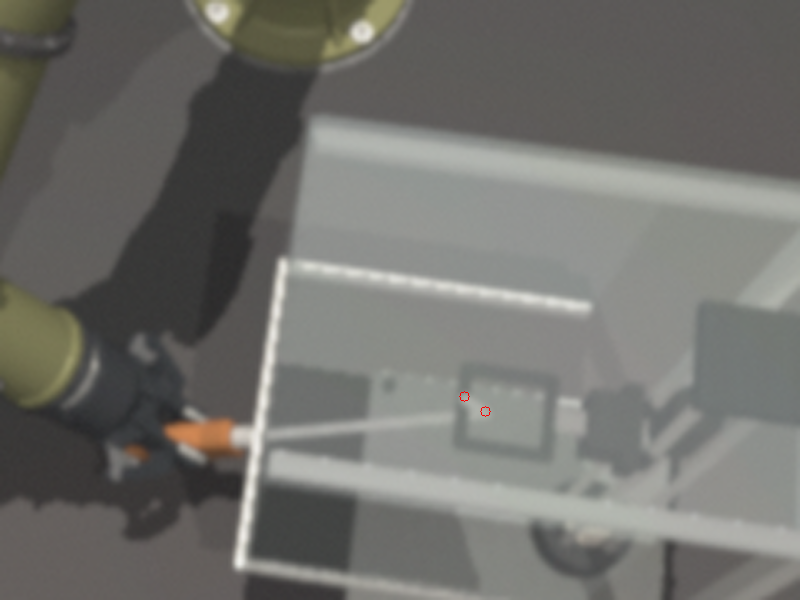

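The hook has caught the bow and the bolt has moved out: the outer bar went from 215 to 232 px in the top crop. Keep pulling.

```bash
python3 -m creep '[{"dx":-0.005,"dy":0,"dz":-0.0042,"ax":0,"ay":0,"az":0},{"dx":-0.01,"dy":0,"dz":-0.0084,"ax":0,"ay":0,"az":0},{"dx":-0.015,"dy":0,"dz":-0.0125,"ax":0,"ay":0,"az":0},{"dx":-0.02,"dy":0,"dz":-0.0165,"ax":0,"ay":0,"az":0},{"dx":-0.0263,"dy":0,"dz":-0.0216,"ax":0,"ay":0,"az":0},{"dx":-0.0263,"dy":0,"dz":-0.0216,"ax":0,"ay":0,"az":0}]'
python3 - <<'E'
from h import *
now(); pic("s7")
for y in(157,152): heel((564.7,y,290.5),40)
E
```

```text
time: 12.12
tool_pos: [564.4, -52.2, 105.7]
eef_rot: [0.663, 0.665, 0.243, -0.244]
ft_force: [-1.4, 6.4, 4.2]
grip_width: 24.0
t 12.125 heel [563.8 157.4 292.4] tilt 40.3 F [-1.4  6.4  4.2] q [ 0.36  0.74  0.12  1.71 -0.76  1.19  0.94] w 24.0
(564.7, 157, 290.5) 40 tcp [565. -53. 105.] d [-0.0015  0.0003 -0.0003] a [-0.0014 -0.0043  0.002 ]
(564.7, 152, 290.5) 40 tcp [565. -58. 105.] d [-0.0053  0.0003 -0.0035] a [-0.0014 -0.0043  0.002 ]
```

View pics/s7_top.png

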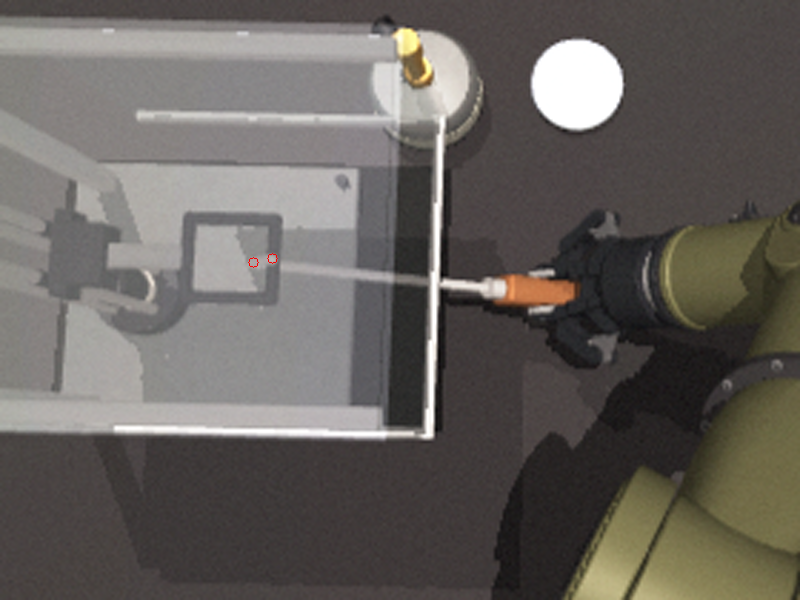

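View pics/s7_side.png

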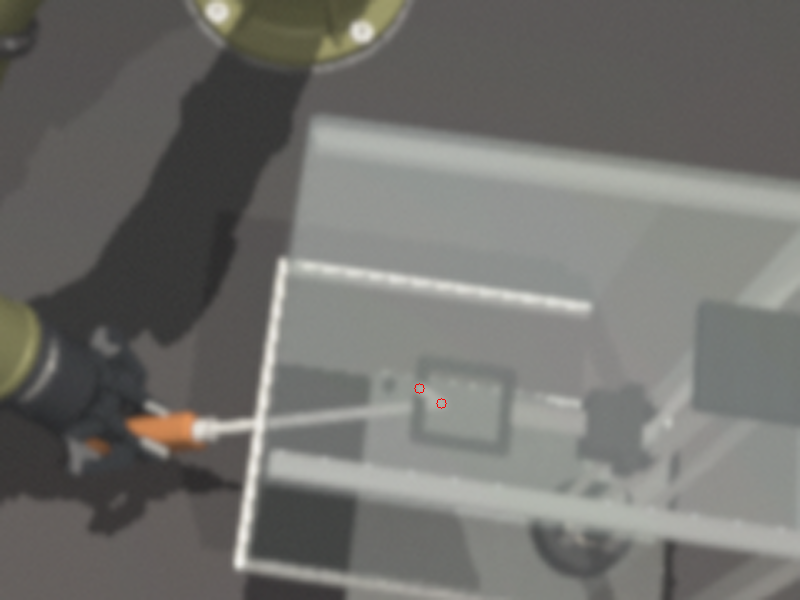

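The weight seems to have fallen: the weight's dark blob at top crop (20,240) is gone. I'll pull on to the stop and watch the force.

```bash
python3 -m creep '[{"dx":-0.002,"dy":0,"dz":-0.0016,"ax":0,"ay":0,"az":0},{"dx":-0.004,"dy":0,"dz":-0.003,"ax":0,"ay":0,"az":0},{"dx":-0.004,"dy":0,"dz":-0.003,"ax":0,"ay":0,"az":0}]'; python3 -c "
from h import *
now(); heel((564.7,149,290.5),40)"
```

```text
time: 12.6
tool_pos: [564.3, -53.5, 106.8]
eef_rot: [0.661, 0.665, 0.245, -0.246]
ft_force: [-0.4, 12.7, 6.5]
grip_width: 23.9
t 12.6 heel [562.9 155.  294.8] tilt 40.6 F [-0.4 12.7  6.5] q [ 0.36  0.74  0.12  1.71 -0.76  1.2   0.94] w 23.9
(564.7, 149, 290.5) 40 tcp [565. -61. 105.] d [-0.0074  0.0004 -0.0036] a [-0.0038 -0.0107  0.005 ]
```

```bash
python3 -m creep '[{"dx":-0.003,"dy":0,"dz":-0.0015,"ax":0,"ay":-0.005,"az":0},{"dx":-0.006,"dy":0,"dz":-0.003,"ax":0,"ay":-0.01,"az":0},{"dx":-0.006,"dy":0,"dz":-0.003,"ax":0,"ay":-0.01,"az":0}]'
python3 - <<'E'
from h import *
now(); pic("s8")
q=(564.17,329.87); 
for b in(45,40): print(b,[(n,proj(n,T(q,1.5746,[(-145-b,0,300)]))[0].round(1)) for n in("top","side")])
print(proj("top",T(q,1.5746,[(-80-45,0,300)])))
print([(round(r["conf"],2),r["rect"]) for n in("top","side") for r in spot_in(n,"weight")],[(round(r["conf"],2),r["rect"]) for r in spot_in("top","bow")])
E
```

```text
time: 12.98
tool_pos: [564.5, -54.5, 107.6]
eef_rot: [0.659, 0.667, 0.244, -0.246]
ft_force: [0.3, 17.5, 9.3]
grip_width: 23.7
t 12.975 heel [562.  154.1 295.4] tilt 40.6 F [ 0.3 17.5  9.3] q [ 0.36  0.74  0.12  1.7  -0.76  1.21  0.94] w 23.7
45 [('top', array([215.4, 240.6])), ('side', array([405.5, 228.9]))]
40 [('top', array([213.1, 240.6])), ('side', array([407.4, 229.2]))]
[[185.25601148 239.9367393 ]]
[] []
```

View pics/s8_top.png

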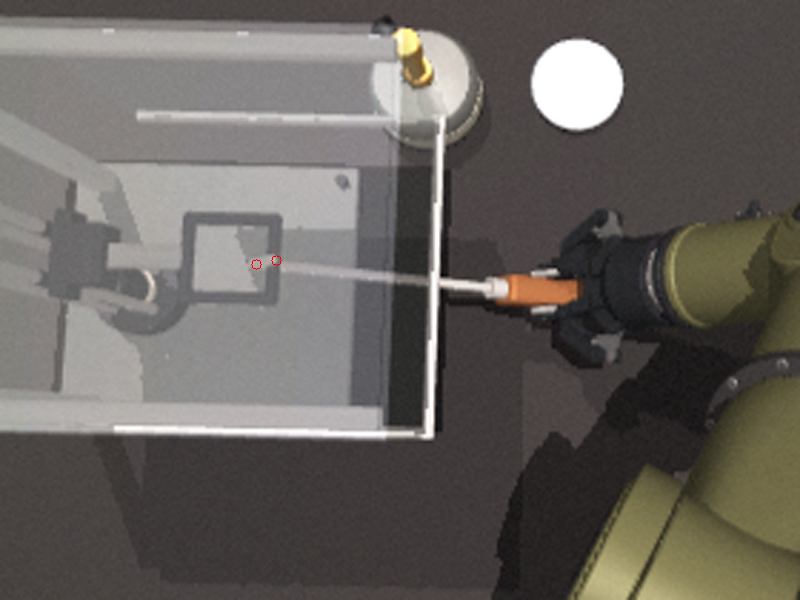

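View pics/s8_side.png

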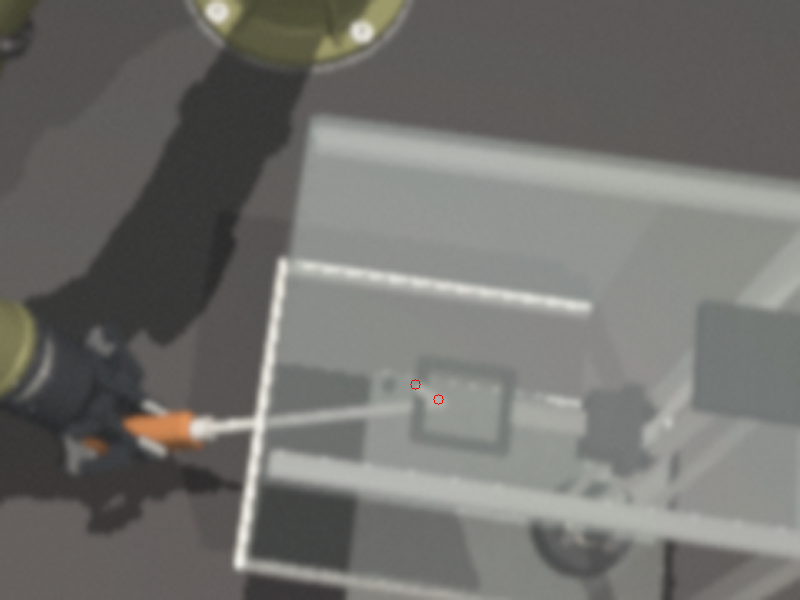

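The bow hasn't moved between the last two pulls, while the force rose from 6 to 17 N. Its bar at 216.6 px also matches the 215.4 px predicted for 45 mm, so the bolt is at its stop. Now unhook: forward, then down.

Run:
```python
from h import *
now()
for H,t in[((563.5,185,292),40),((563.5,187,248),33)]: heel(H,t)
```

```text
t 13.225 heel [562.  154.2 295.4] tilt 40.6 F [ 1.4 18.1  8. ] q [ 0.36  0.74  0.12  1.7  -0.76  1.21  0.94] w 23.6
(563.5, 185, 292) 40 tcp [564. -25. 106.] d [ 0.0211 -0.0007  0.0199] a [-0.0064 -0.0098  0.0092]
(563.5, 187, 248) 33 tcp [564. -45.  89.] d [-0.0044 -0.0009  0.0204] a [-0.0059 -0.1319  0.0096]
```

```bash
python3 -m creep '[{"dx":0.007,"dy":0,"dz":0.0065,"ax":-0.002,"ay":-0.003,"az":0.003},{"dx":0.014,"dy":0,"dz":0.013,"ax":-0.004,"ay":-0.006,"az":0.006},{"dx":0.021,"dy":-0.0007,"dz":0.02,"ax":-0.006,"ay":-0.01,"az":0.009},{"dx":0.021,"dy":-0.0007,"dz":0.02,"ax":-0.006,"ay":-0.01,"az":0.009},{"dx":0.021,"dy":-0.0007,"dz":0.02,"ax":-0.006,"ay":-0.01,"az":0.009}]'
python3 - <<'E'
from h import *
now(); pic("s9")
for H,t in[((563.5,187,248),33)]: heel(H,t)
E
```

```text
time: 13.85
tool_pos: [563.5, -26.1, 105.9]
eef_rot: [0.665, 0.665, 0.241, -0.242]
ft_force: [-0.6, -0.4, -1.9]
grip_width: 23.9
t 13.85 heel [563.6 184.6 291.4] tilt 39.9 F [-0.6 -0.4 -1.9] q [ 0.32  0.72  0.11  1.75 -0.78  1.15  0.92] w 23.9
(563.5, 187, 248) 33 tcp [564. -45.  89.] d [-0.0247 -0.0001  0.001 ] a [ 0.     -0.1213 -0.0003]
```

View pics/s9_top.png

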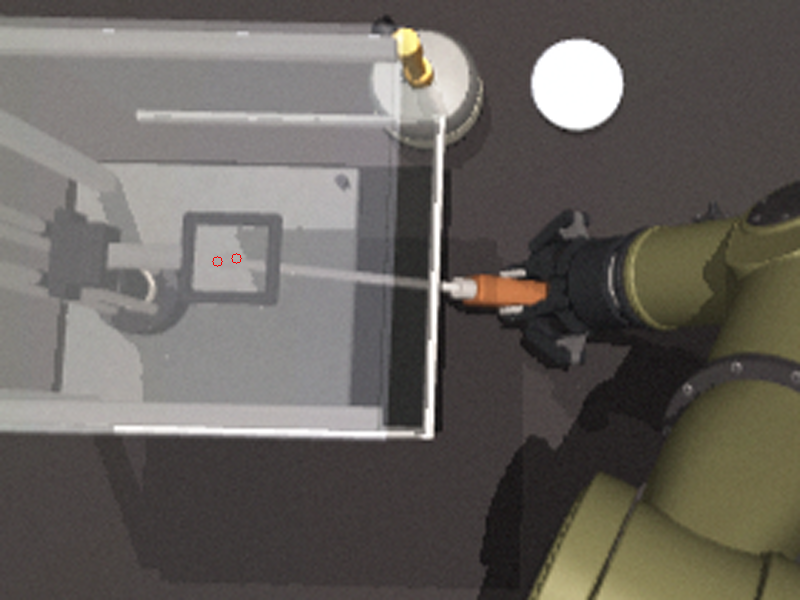

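View pics/s9_side.png

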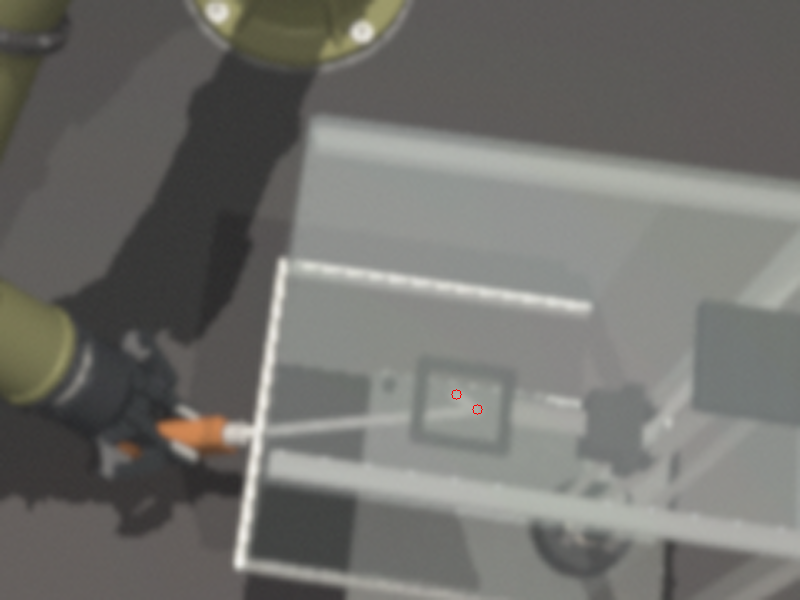

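The tip is free in the middle of the opening, the bow stayed out, and the force is about zero. Now lower it.

```bash
python3 -m creep '[{"dx":-0.006,"dy":0,"dz":0,"ax":0,"ay":-0.03,"az":0},{"dx":-0.0124,"dy":0,"dz":0.0005,"ax":0,"ay":-0.06,"az":0},{"dx":-0.0185,"dy":0,"dz":0.001,"ax":0,"ay":-0.09,"az":0},{"dx":-0.0247,"dy":0,"dz":0.001,"ax":0,"ay":-0.121,"az":0},{"dx":-0.0247,"dy":0,"dz":0.001,"ax":0,"ay":-0.121,"az":0}]'
python3 - <<'E'
from h import *
now()
for H,t in[((563.5,120,190),23),((563.5,60,158),18),((563.5,-30,150),15)]: heel(H,t)
E
```

```text
time: 14.58
tool_pos: [563.6, -44.2, 89.4]
eef_rot: [0.678, 0.678, 0.201, -0.201]
ft_force: [0.3, -0.0, -0.7]
grip_width: 24.0
t 14.575 heel [563.5 187.4 247.9] tilt 33.0 F [ 0.3 -0.  -0.7] q [ 0.27  0.7   0.16  1.76 -0.73  1.07  0.89] w 24.0
(563.5, 120, 190) 23 tcp [ 564. -136.   74.] d [-0.0851 -0.0001 -0.0368] a [-0.0002 -0.174   0.0004]
(563.5, 60, 158) 18 tcp [ 564. -205.   65.] d [-0.1481 -0.0002 -0.0666] a [-2.000e-04 -2.613e-01  4.000e-04]
(563.5, -30, 150) 15 tcp [ 564. -299.   71.] d [-2.242e-01 -2.000e-04 -1.231e-01] a [-2.000e-04 -3.137e-01  4.000e-04]
```

```bash
python3 -m creep '[{"dx":-0.021,"dy":0,"dz":-0.009,"ax":0,"ay":-0.044,"az":0},{"dx":-0.042,"dy":0,"dz":-0.018,"ax":0,"ay":-0.088,"az":0},{"dx":-0.063,"dy":0,"dz":-0.027,"ax":0,"ay":-0.131,"az":0},{"dx":-0.085,"dy":0,"dz":-0.037,"ax":0,"ay":-0.174,"az":0},{"dx":-0.116,"dy":0,"dz":-0.052,"ax":0,"ay":-0.218,"az":0},{"dx":-0.148,"dy":0,"dz":-0.067,"ax":0,"ay":-0.261,"az":0},{"dx":-0.174,"dy":0,"dz":-0.086,"ax":0,"ay":-0.279,"az":0},{"dx":-0.2,"dy":0,"dz":-0.105,"ax":0,"ay":-0.297,"az":0},{"dx":-0.224,"dy":0,"dz":-0.123,"ax":0,"ay":-0.314,"az":0},{"dx":-0.224,"dy":0,"dz":-0.123,"ax":0,"ay":-0.314,"az":0}]'
python3 - <<'E'
from h import *
now(); pic("s11")
for H,t in[((500,-40,60),0),((500,-40,18),0)]: heel(H,t)
E
```

```text
time: 15.82
tool_pos: [562.5, -304.0, 70.4]
eef_rot: [0.703, 0.7, 0.091, -0.091]
ft_force: [-0.5, -0.0, -2.0]
grip_width: 23.7
t 15.825 heel [563.6 -34.4 148.5] tilt 14.7 F [-0.5 -0.  -2. ] q [ 0.39  0.78  0.34  1.52 -0.5   1.09  0.94] w 23.7
(500, -40, 60) 0 tcp [ 500. -321.   53.] d [-0.0245 -0.0633  0.0113] a [-0.0006 -0.2613 -0.0007]
(500, -40, 18) 0 tcp [ 500. -321.   11.] d [-0.0353 -0.0633  0.0519] a [-0.0006 -0.2613 -0.0007]
```

View pics/s11_top.png

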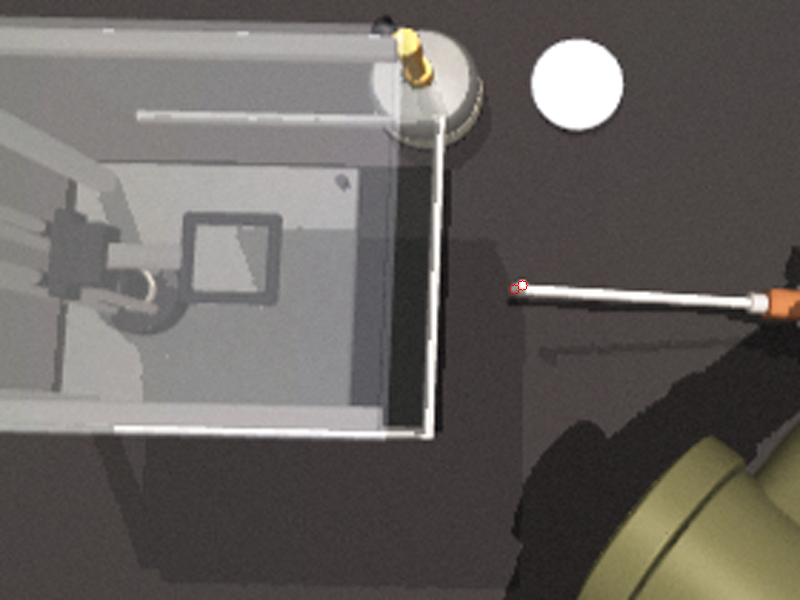

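View pics/s11_side.png

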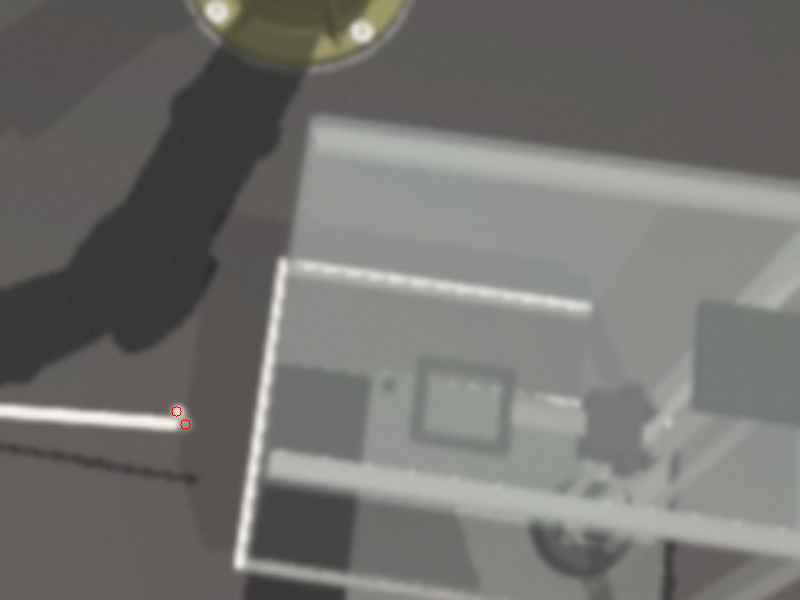

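The rod is out, the bolt is still out, and the hook matches the model. Next, level it and lower it to the bench.

```bash
python3 -c "
from h import *
heel((500,-65,50),0)"
python3 -m creep '[{"dx":-0.011,"dy":-0.016,"dz":0,"ax":0,"ay":-0.06,"az":0},{"dx":-0.023,"dy":-0.032,"dz":0.003,"ax":0,"ay":-0.12,"az":0},{"dx":-0.035,"dy":-0.048,"dz":0.006,"ax":0,"ay":-0.19,"az":0},{"dx":-0.05,"dy":-0.063,"dz":0.012,"ax":-0.0006,"ay":-0.261,"az":0},{"dx":-0.05,"dy":-0.063,"dz":0.012,"ax":-0.0006,"ay":-0.261,"az":0},{"dx":-0.05,"dy":-0.063,"dz":0.012,"ax":-0.0006,"ay":-0.261,"az":0}]'
python3 - <<'E'
from h import *
now(); heel((500,-65,17.5),0)
E
```

```text
(500, -65, 50) 0 tcp [ 500. -346.   43.] d [-0.0512 -0.0633  0.0145] a [-0.0006 -0.2613 -0.0007]
time: 16.68
tool_pos: [501.3, -344.4, 46.0]
eef_rot: [0.707, 0.707, 0.001, -0.0]
ft_force: [0.2, 0.4, -1.2]
grip_width: 23.7
t 16.675 heel [501.2 -63.8  53.5] tilt 0.1 F [ 0.2  0.4 -1.2] q [ 0.3   0.72  0.43  1.77 -0.42  0.75  0.95] w 23.7
(500, -65, 17.5) 0 tcp [ 500. -346.   10.] d [-0.0013 -0.0013  0.0355] a [ 0.0007 -0.0018  0.0003]
```

```bash
python3 -m creep '[{"dx":0,"dy":0,"dz":0.015,"ax":0,"ay":-0.001,"az":0},{"dx":0,"dy":0,"dz":0.025,"ax":0,"ay":-0.002,"az":0},{"dx":0,"dy":0,"dz":0.033,"ax":0.0007,"ay":-0.002,"az":0},{"dx":0,"dy":0,"dz":0.035,"ax":0.0007,"ay":-0.002,"az":0},{"dx":0,"dy":0,"dz":0.035,"ax":0.0007,"ay":-0.002,"az":0},{"dx":0,"dy":0,"dz":0.035,"ax":0.0007,"ay":-0.002,"az":0}]'; python3 -c "
from h import *
now()"
```

```text
time: 17.42
tool_pos: [501.5, -344.5, 11.3]
eef_rot: [0.707, 0.707, -0.0, 0.0]
ft_force: [-0.9, 1.2, -1.7]
grip_width: 23.9
t 17.425 heel [501.5 -63.9  18.2] tilt -0.0 F [-0.9  1.2 -1.7] q [ 0.32  0.76  0.4   1.79 -0.45  0.68  0.97] w 23.9
```

Not touching yet, so a little lower.

```bash
python3 -m creep '[{"dx":0,"dy":0,"dz":0.0015,"ax":0,"ay":0,"az":0},{"dx":0,"dy":0,"dz":0.003,"ax":0,"ay":0,"az":0},{"dx":0,"dy":0,"dz":0.003,"ax":0,"ay":0,"az":0}]'; python3 -c "
from h import *
now()"
```

```text
time: 17.8
tool_pos: [501.7, -344.6, 9.0]
eef_rot: [0.707, 0.707, 0.0, 0.001]
ft_force: [-1.3, 1.7, 4.6]
grip_width: 23.7
t 17.8 heel [501.6 -64.   15.8] tilt -0.0 F [-1.3  1.7  4.6] q [ 0.32  0.76  0.4   1.79 -0.45  0.68  0.98] w 23.7
```

```bash
python3 -m creep '[{"dx":0,"dy":0,"dz":0,"ax":0,"ay":0,"az":0},{"dx":0,"dy":0,"dz":0,"ax":0,"ay":0,"az":0},{"dx":0,"dy":0,"dz":0,"ax":0,"ay":0,"az":0},{"dx":0,"dy":0,"dz":0,"ax":0,"ay":0,"az":0},{"dx":0,"dy":0,"dz":0,"ax":0,"ay":0,"az":0}]' 1 20 && python3 -m creep '[{"dx":0,"dy":0,"dz":-0.015,"ax":0,"ay":0,"az":0},{"dx":0,"dy":0,"dz":-0.05,"ax":0,"ay":0,"az":0},{"dx":0,"dy":0,"dz":-0.1,"ax":0,"ay":0,"az":0},{"dx":-0.04,"dy":-0.03,"dz":-0.14,"ax":0,"ay":0,"az":0},{"dx":-0.08,"dy":-0.06,"dz":-0.18,"ax":0,"ay":0,"az":0},{"dx":-0.1,"dy":-0.1,"dz":-0.2,"ax":0,"ay":0,"az":0},{"dx":-0.1,"dy":-0.1,"dz":-0.2,"ax":0,"ay":0,"az":0},{"dx":-0.1,"dy":-0.1,"dz":-0.2,"ax":0,"ay":0,"az":0}]'
python3 - <<'E'
from h import *; import cv2
now()
for n in("top","side"):
    cv2.imwrite(f"pics/end_{n}.png",grab_frame(n)[:,:,::-1])
    for t in("hook","dish","burner","vial"): print(n,t,[(np.round(r["rect"],1),round(r["conf"],2)) for r in spot_in(n,t)[:1]])
E
```

```text
time: 18.42
tool_pos: [501.7, -344.6, 8.9]
eef_rot: [0.707, 0.707, 0.0, 0.001]
ft_force: [0.3, -0.1, 0.5]
grip_width: 85.3
time: 19.42
tool_pos: [401.8, -444.1, 209.5]
eef_rot: [0.707, 0.707, 0.001, 0.001]
ft_force: [0.0, 0.1, 0.1]
grip_width: 85.6
t 19.425 heel [ 401.7 -163.5  216.4] tilt -0.0 F [0.  0.1 0.1] q [ 0.47  0.53  0.53  1.61 -0.29  1.08  1.08] w 85.6
top hook [(array([310.4, 274.3, 447. , 289.7]), 0.92)]
top dish [(array([305.5, 163.9, 337.1, 195.8]), 0.7)]
top burner [(array([252.5, 156. , 287.6, 199.1]), 0.83)]
top vial []
side hook [(array([214.1, 207. , 327.5, 229.2]), 0.93)]
side dish [(array([290.7, 302.3, 323.3, 335.8]), 0.62)]
side burner [(array([344.1, 301.6, 378.4, 343.1]), 0.64)]
side vial [(array([176.4, 168.7, 188.7, 190.3]), 0.45)]
```

View pics/end_top.png

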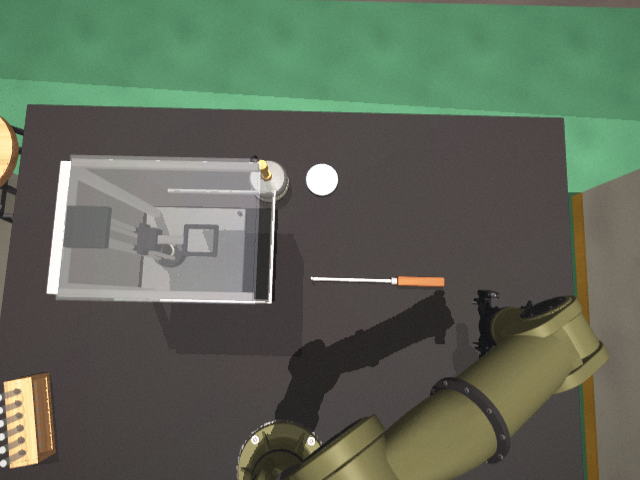

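View pics/end_side.png

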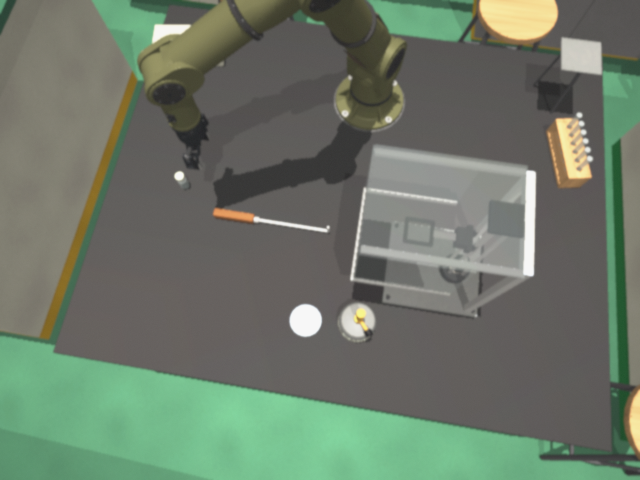

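The hook lies flat and clear of the tester, from (312,279) to (444,282) in the top view. The dish, burner and vial are at their original pixels. One zoom to check the weight.

Run:
```python
from h import *; import cv2
a=cv2.imread("pics/top0.png")[200:290,60:240]; b=cv2.imread("pics/end_top.png")[200:290,60:240]
cv2.imwrite("pics/cmp.png",cv2.resize(np.vstack([a,b]),None,fx=3.3,fy=3.3,interpolation=cv2.INTER_CUBIC))
q=(564.17,329.87)
for z in(60,120,144,304,364,388): print(z,[(n,proj(n,T(q,1.5746,[(0,0,z)]))[0].round(0)) for n in("top","side")])
```

```text
60 [('top', array([166., 251.])), ('side', array([456., 266.]))]
120 [('top', array([158., 248.])), ('side', array([462., 260.]))]
144 [('top', array([154., 247.])), ('side', array([464., 258.]))]
304 [('top', array([126., 238.])), ('side', array([483., 240.]))]
364 [('top', array([113., 234.])), ('side', array([491., 232.]))]
388 [('top', array([108., 233.])), ('side', array([494., 228.]))]
```

View pics/cmp.png

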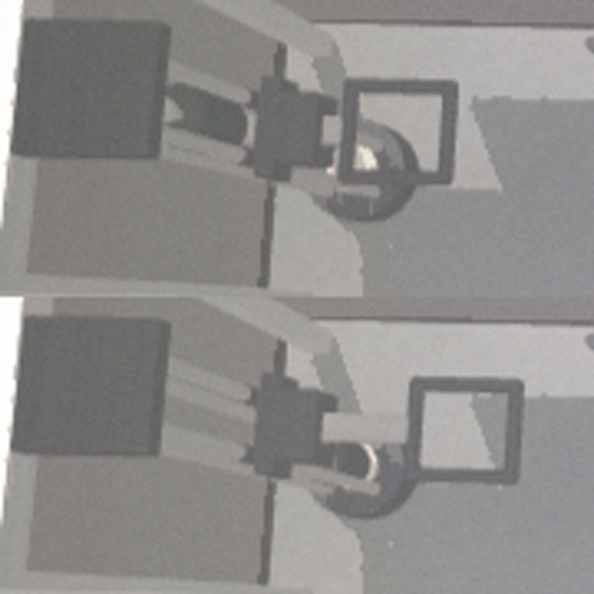

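The weight has left the sleeve and now sits dark on the white coupon at the bottom, and the bow is fully out.

```bash
python3 -c "
from cell import *
print(close_job())"
```

```text
the job is handed in; nothing more can be done
None
```

The weight is down on the coupon, the bolt is out at its stop, and the hooked rod lies flat on the bench. I handed the job in at about 20 s of the 54 s allowed.

I gripped the rod by its handle, took it under the guard's front pane and raised the tip through the bow. I then pulled until the bow stopped moving and the force rose from 6 to 18 N. After unhooking, I lowered the rod and laid it with its heel about 90 mm in front of the guard. The gripper ended open and clear of everything.

**Last checks**
- **Bolt and weight:** the bow's bar showed at 216.6 px, against about 215 px predicted for 45 mm of draw. It stayed there after unhooking, and the final picture shows the weight on the white coupon.
- **Robot and tester:** force readings stayed near zero except during the pull, gripping the handle and setting the rod down. No picture showed the robot touching the tester or its guard.
- **Dish, burner and vial:** all were at their original pixel positions.

**Checks that failed or were weaker**
- **Weight and bow:** the networks never detected either one. I judged both by eye from the pictures and by projecting the tester's dimensions into them.
- **Vial:** it was not found in the last top view, and only at 0.45 confidence in the side view, but it shows plainly there.

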